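# Pack the two-layer flange kit box

## Task

Pack the flange kit: lay the stud bolt in its cradle and stand the pipe coupling in its square pocket at the bottom of the grey steel box, then fit the divider plate level on the box's ledges with its grip bar up, and then set the ring gasket (lying flat) and the angle bracket (standing on its foot) on the divider inside the box, one on each side of the grip bar. Set the parts down, do not drop them, and leave the pipe offcut, the hammer, the spray can and the brush where they are.

Things in the scene. Friction and masses are not known exactly. Their poses are not given: they have to be found in the camera images.
- box: The kit box: open-topped grey sheet-steel box fixed to the table, outside 148 (x) x 208 (y) x 70 mm high, walls 4 mm, floor 4 mm thick (inside 140 x 200). Origin: centre of its underside, z up. Along each short end wall (y = -100 and +100) runs a ledge 10 mm wide whose top is 36 mm above the underside; the divider rests on the two ledges. On the floor, ribs 10 mm high and 4 mm thick form two bottom cavities: a square pocket (at y = -42) and a cradle (at y = +42).
- pocket (a point): Centre of the square pocket, on the box's inner floor (box frame x 0, y -42, z 4 mm). 49 x 49 mm inside, square to the box, ribs 10 mm high. Axes as the box. Takes the coupling, standing.
- cradle (a point): Centre of the stud bolt's cradle, on the box's inner floor (box frame x 0, y +42, z 4 mm). Axes as the box; the stud bolt lies along x. End ribs at x = -60 and +60 (116 mm between them, 41 mm long); low cheeks stand only beside the nuts, at x = 32 to 52 mm either way, 37 mm apart; between them, beside the shank, the floor is free.
- divider_mid (a point): Divider: aluminium plate 132 (x) x 193 (y) x 5 mm with an upright grip bar across the middle of its top: bar 80 mm long (along x), 10 mm thick (y), rising 28 mm above the plate (33 mm over all). Starts lying flat on the table, bar up. Point: centre of the bar line, 16.5 mm above the plate's underside; z up. Same either way round; it has about 4 mm play each side in the box, its x along the box's x. 0.33 kg; when seated the point is 52.5 mm above the box's underside.
- coupling_mid (a point): Pipe coupling: short steel tube 42 mm outside, 26 mm bore, 28 mm tall, standing on end. Point: its centre, half-way up; z along its axis, up.
- stud_mid (a point): Stud bolt lying flat: steel rod 16 mm diameter, 110 mm long (along x), with two hexagon nuts 27 mm across flats and 16 mm thick centred 42 mm either side of the middle (68 mm of bare shank between them). It lies on its nuts' flats. Point: its centre, 13.5 mm above what it lies on. Same either way round.
- gasket_mid (a point): Ring gasket: flat-lying steel ring, 80 mm outside, 56 mm inside (band 12 mm wide), 12 mm tall. Point: centre of the ring, half-way up (in the open hole); z up.
- bracket_mid (a point): Steel angle bracket standing on its foot: upright leg 60 mm long (x), 8 mm thick (y), 28 mm tall; from the leg's bottom a foot 8 mm thick, 60 mm long (x), reaches to +y as far as 41 mm from this point. Point: centre of the upright leg, 14 mm above what it stands on. z up.
- offcut_mid (a point): Bystander: piece of steel pipe 48 mm in diameter, 130 mm tall, standing on end among the parts. Point: its centre.
- hammer_grip (a point): Bystander: hammer, 280 mm long, lying beyond the box. Point: on its handle; x along it towards the head.
- can_mid (a point): Bystander: grey spray can 60 mm in diameter, 150 mm tall, standing. Point: its centre.
- brush_grip (a point): Bystander: hand brush 190 mm long, lying. Point: on its handle; x along it towards the bristles.
There are look-alikes about, which are no part of the job. Leave any brown, red or yellow look-alike of the part that bears stud_mid alone.

How it is judged:
By the outcome, as a careful person would: the job done as asked, in the order asked, and still so for the second after the job is handed in, with the robot touching nothing.
It also fails if it takes over 72 s, if anything falls off the work surface, if the arm or the gripper's body presses on something with over 40 N, if the wrist force passes 120 N, or if a joint passes its speed limit or range.

## Robot

A 7-joint arm with a two-finger parallel gripper is mounted at the origin on the work surface. World frame = base frame: x ahead of the robot, y to its left, z up, the work surface at z = 0. Lengths are in m, angles in rad, forces in N, time in s.
With the tool pointing down it reaches from about 0.4 to 0.85 m from the base axis. Payload 10.4 kg.
Tool frame: the origin (TCP) lies on the centre line of the jaws, within the pads' length; the fingertips stand 14 mm ahead of it and the grasp point (between the pads) lies 5 mm behind it (tip_reach is the z of the fingertips in the tool frame, in m); z points along the fingers, x is the direction in which the jaws open and shut, and the axes are right-handed (so a half turn about z gives the same grasp; the last joint's range is limited). The gripper opens to 87 mm and grips with 3 to 60 N. Pads are 19 mm wide; open, the fingers measure 117 mm over their backs; the gripper's body (75 mm by 190 mm) begins 51 mm behind the grasp point.
Start: joints at [1.124, 0.332, -0.065, 1.46, 0.022, 1.35, -0.088], TCP at [0.257, -0.57, 0.237] pointing down, gripper open.
Joint ranges: [-2.6, 2.6], [-0.5, 2.12], [-1.47, 1.34], [0.16, 2.42], [-1.27, 4.41], [0.06, 2.06], [-2.6, 2.6]. Speed limits (rad/s): [2.22, 2.22, 2.79, 2.79, 3.14, 3.14, 3.14].

## Interface

Orientations are given as a unit quaternion [x, y, z, w].
In Python, from bench import * gives the robot as it stands.
- The arm moves only by the tool carry_out, never from a script. Its argument "rows" is a list of rows, each a list of 5 numbers: the closure, from -1 (fully open) to 1 (shut), so that 0 is half open, then the shift along the tool's x, y, z in units of 30 mm (1.0 is 30 mm), then the turn about the tool's z in units of 5 degrees (1.0 is 5 degrees). In form: [[jaw, x, y, z, turn], ...]. A call has 1 to 20 rows; each row shifts and turns the pose as measured when the row begins, along the tool's axes as they then stand; what a row does not reach is not made up. A row lasts 1/12 s, in which the tool goes at most 41.7 mm and 7.16 degrees, less where a joint would pass 70% of its speed; a pose out of reach is approached as far as the arm can. A call is refused whole if a number of a shift passes 1 or a number of a turn 1, either way. A call with a gripper value outside its range is refused whole. The fingers move at their own pace and stop on an object; "force" is the grip in N (left out, the last holds). Time passes only in rows, so rows that do not move let the fingers close. It gives the time, the measured TCP pose, the force and the opening at its end, in the units of the state.
- read_state(): the state, without advancing time (a new reading comes with each control period).
- camera(name): name is "scene" or "top"; returns the picture (480x640x3 uint8, blue, green, red); there is no depth.
- camera_info(name): a dict with "fx", "fy", "cx", "cy" (pixels), "dist_coeffs" ([k1, k2, p1, p2, k3] as OpenCV has them; the pictures are not rectified), "extrinsics" (4x4, takes a point from camera to world coordinates). Camera axes: x right, y down, z forward; pixel columns grow to the right and rows downward; lengths in m; the calibration is good to about 2 mm. A picture is of the moment at which its call begins. camera_info takes no time and is no camera call.
- close_job(): hands the job in, once; it reports no verdict.
Trained networks look in the newest picture that a camera, given by its name, has taken for a name from the list of things; names that differ only in an ending like _2 or _b are one class to them, and where a whole thing is asked for, a point or a joint stands for the part that bears it (a point fixed in the world has none). Each returns a list of dicts, best first, with "conf" (0 to 1); they miss things now and then, are a little off and sometimes report something else, mostly with a low value. They report only what shows in the picture. A call takes as long as a camera call. They do not tell look-alikes from the thing itself.
- recognise(query, camera): "box" ([centre column, centre row, width, height] in pixels, round what is visible of it).
- silhouettes(query, camera): "mask" (480x640 bool, what is visible of it) and "box" ([centre column, centre row, width, height] in pixels, round what is visible of it).
- pinpoint(query, camera): "xy" ([column, row] in pixels: a listed point, or the origin of a listed thing).
The state is a dict: "time": time; "joint_positions": joint angles; "joint_vel": joint speeds; "joint_torque": joint torques, N m; "ee_pos": TCP position; "eef_rot": TCP orientation; "ft_force": force on the tool from outside, world axes, zero at the start; "torque": the same for the moment, N m; "width": finger opening in m.
Only numpy, scipy, OpenCV 4.12 (cv2) and the standard library are available. Lean on these libraries where they do the work, as an engineer would, in place of code of your own. Each camera call takes 0.05 s, during which the arm holds its last target. There are 200 camera calls.

## Working session

There is one attempt and no reset: what is moved stays moved. The work goes in short steps, Python scripts to look and compute and a tool call to move; the robot and the scene stay as the last step left them, time stands still between calls to the robot, and variables do not carry over. Pictures are saved under pics/ and viewed, about 8 in all and at most 12, crops included, and the job is handed in when it is done.

Besides the shell and the picture viewer there is one more tool, called after "Emit:" by a JSON object that holds its "api" and its "payload". carry_out: Moves the arm, as the interface text tells. Its arguments: {"type":"object","properties":{"rows":{"type":"array","items":{"type":"array","items":{"type":"number"}}},"force":{"type":"number"}},"required":["rows"]}

```bash
mkdir -p pics; python3 - <<'E'
from bench import *
import cv2,numpy as np
s=read_state(); print(s['time'],s['ee_pos'],s['eef_rot'],s['width'])
for c in("scene","top"):
    im=camera(c); cv2.imwrite(f"pics/{c}0.png",im)
    i=camera_info(c); print(c,i)
    for q in("box","pocket","cradle","divider_mid","coupling_mid","stud_mid","gasket_mid","bracket_mid"):
        print(q,[(np.round(d['xy'],1).tolist(),round(d['conf'],2)) for d in pinpoint(q,c)[:4]])
E
```

```text
0.0 [ 0.25684585 -0.56939059  0.2357678 ] [ 8.40008241e-01 -5.42573194e-01 -6.10718772e-04 -3.33293716e-04] 0.08693313775621128
scene {'fx': 555.8646827184524, 'fy': 555.8646827184524, 'cx': 321.9192284897867, 'cy': 235.53540004194508, 'dist_coeffs': array([0.01352145, 0.        , 0.        , 0.        , 0.        ]), 'extrinsics': array([[-0.71810902,  0.48617866, -0.49794553,  1.14616315],
       [ 0.69577983,  0.51645845, -0.4991604 ,  0.62368201],
       [ 0.01448704, -0.70491203, -0.70914678,  0.96837418],
       [ 0.        ,  0.        ,  0.        ,  1.        ]])}
box [([330.2, 327.7], 0.96)]
pocket [([350.4, 220.6], 0.7), ([321.4, 308.7], 0.57)]
cradle [([342.7, 338.9], 0.61)]
divider_mid [([234.4, 251.8], 0.95)]
coupling_mid [([456.7, 334.4], 0.98)]
stud_mid [([311.5, 211.6], 0.76), ([462.7, 252.1], 0.66), ([293.6, 177.4], 0.56), ([277.0, 150.3], 0.52)]
gasket_mid [([239.8, 188.1], 0.7)]
bracket_mid [([388.5, 267.4], 0.92)]
top {'fx': 612.6594187577963, 'fy': 612.6594187577963, 'cx': 326.51128576884065, 'cy': 244.80344905579716, 'dist_coeffs': array([0.04226518, 0.        , 0.        , 0.        , 0.        ]), 'extrinsics': array([[ 0.02852788, -0.97928686,  0.20045799,  0.27756313],
       [-0.99958403, -0.02879773,  0.00157029, -0.0155638 ],
       [ 0.00423497, -0.2004194 , -0.97970104,  1.37429719],
       [ 0.        ,  0.        ,  0.        ,  1.        ]])}
box [([256.2, 209.6], 0.68)]
pocket [([169.4, 278.4], 0.71), ([276.2, 213.7], 0.68), ([255.5, 206.3], 0.35)]
cradle [([240.6, 199.7], 0.75)]
divider_mid [([382.9, 201.2], 0.82)]
coupling_mid [([165.3, 279.9], 0.68)]
stud_mid [([497.4, 352.0], 0.98), ([218.1, 371.3], 0.8), ([435.1, 329.9], 0.69), ([375.0, 298.8], 0.59)]
gasket_mid [([475.1, 275.6], 0.66)]
bracket_mid [([264.3, 301.3], 0.79), ([476.0, 277.6], 0.7)]
```

View pics/scene0.png

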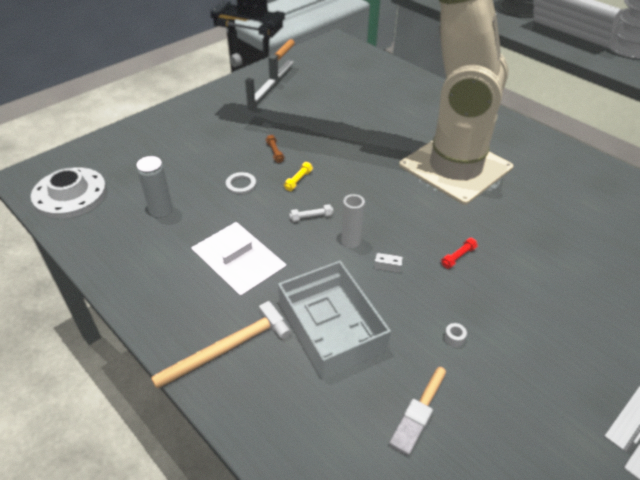

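View pics/top0.png

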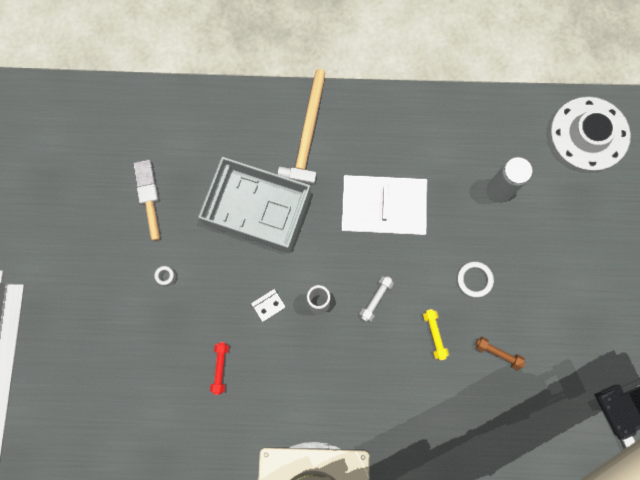

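The stud candidates in the top view are grey (376,299), yellow (436,335), brown (500,353) and red (220,369). The grey one fits, because the coloured ones are excluded. I'll fit the models in both views and confirm it with an enlarged crop.

```bash
cat >h.py <<'E'
from bench import *
import cv2,numpy as np
from scipy.optimize import least_squares
TH=np.linspace(0,2*np.pi,72,endpoint=False); D=np.c_[np.cos(TH),np.sin(TH)]
def proj(c,P):
    i=camera_info(c);E=np.linalg.inv(i['extrinsics'])
    K=np.array([[i['fx'],0,i['cx']],[0,i['fy'],i['cy']],[0,0,1]])
    return cv2.projectPoints(np.float64(P).reshape(-1,1,3),cv2.Rodrigues(E[:3,:3])[0],E[:3,3],K,i['dist_coeffs'])[0][:,0]
def ray(c,xy,z):
    i=camera_info(c);E=i['extrinsics'];K=np.array([[i['fx'],0,i['cx']],[0,i['fy'],i['cy']],[0,0,1]])
    u=cv2.undistortPoints(np.float64([[xy]]),K,i['dist_coeffs'])[0,0]
    d=E[:3,:3]@np.r_[u,1];return E[:3,3]+d*(z-E[2,3])/d[2]
def bx(x0,x1,y0,y1,z0,z1): return np.array([[x,y,z] for x in(x0,x1) for y in(y0,y1) for z in(z0,z1)])/1e3
def cyl(r,z0,z1): return np.array([[r*np.cos(t),r*np.sin(t),z] for t in TH for z in(z0,z1)])/1e3
def nut(x0): return np.array([[x,15.59*np.cos(t),15.59*np.sin(t)] for x in(x0-8,x0+8) for t in np.pi/6+np.arange(6)*np.pi/3+np.pi/6-np.pi/6])/1e3
# models about the point named; z=0 at the named point; rest = height of point above support
M={'box':(bx(-74,74,-104,104,0,70),0),
'divider_mid':(np.r_[bx(-66,66,-96.5,96.5,-16.5,-11.5),bx(-40,40,-5,5,-11.5,16.5)],.0165),
'coupling_mid':(cyl(21,-14,14),.014),
'stud_mid':(np.r_[nut(42),nut(-42),bx(-55,55,-6,6,-6,6)],.0135),
'gasket_mid':(cyl(40,-6,6),.006),
'bracket_mid':(np.r_[bx(-30,30,-4,4,-14,14),bx(-30,30,4,41,-14,-6)],.014),
'offcut_mid':(cyl(24,-65,65),.065),'can_mid':(cyl(30,-75,75),.075)}
def pose(P,p):
    c,s=np.cos(p[3]),np.sin(p[3]);return P@np.array([[c,-s,0],[s,c,0],[0,0,1]]).T+p[:3]
def fit(q,masks,guess,yaws,fixz=None):
    H={c:(D@np.argwhere(m)[:,::-1].T).max(1)+.3 for c,m in masks.items()};best=None
    def r(p): return np.concatenate([(D@proj(c,pose(M[q][0],p)).T).max(1)-H[c] for c in H]+[[0 if fixz is None else 3e4*(p[2]-fixz)]])
    for y in yaws:
        o=least_squares(r,[*guess,y],x_scale=[.01,.01,.01,.1],loss='soft_l1')
        if best is None or o.cost<best.cost: best=o
    return best.x,np.sqrt(np.mean(r(best.x)[:-1]**2))
def measure(q,px=None,fixz=None,cams=("scene","top"),yaws=np.arange(0,6.3,.52),take=True):
    """px: {cam:(col,row)} near which the mask must be"""
    ms={}
    for c in cams:
        if take: camera(c)
        S=[d for d in silhouettes(q,c) if px is None or c not in px or np.hypot(*(np.array(d['box'][:2])-px[c]))<25]
        if S: ms[c]=S[0]['mask']
    if not ms: return None
    c=list(ms)[-1];z=M[q][1];g=ray(c,np.argwhere(ms[c]).mean(0)[::-1],z);g[2]=z
    p,e=fit(q,ms,g,yaws,fixz if len(ms)>1 or fixz is not None else z)
    return np.round(p[:3]*1e3,1).tolist(),round(np.degrees(p[3]),1),round(float(e),2),list(ms)
E
python3 - <<'E'
from h import *
T=dict(stud_mid={'scene':(311,212),'top':(376,299)},bracket_mid={'scene':(389,262),'top':(268,305)},gasket_mid={'scene':(240,183),'top':(476,280)})
ims={c:camera(c) for c in("scene","top")}
for q in M: print(q,measure(q,T.get(q),take=False), measure(q,T.get(q),fixz=M[q][1],take=False))
def cr(c,x,y,w): return cv2.resize(ims[c][y-w:y+w,x-w:x+w],(390,290),interpolation=cv2.INTER_CUBIC)
def cr(c,x,y,w=36,h=27): return cv2.resize(ims[c][y-h:y+h,x-w:x+w],(390,290),interpolation=cv2.INTER_CUBIC)
cv2.imwrite("pics/crop.png",np.vstack([np.hstack([cr('top',376,299),cr('top',268,305)]),np.hstack([cr('scene',311,212),cr('scene',389,262)])]))
E
```

```text
box ([639.3, 148.3, -3.6], np.float64(-16.8), 0.47, ['scene', 'top']) ([639.7, 148.7, -0.0], np.float64(163.0), 0.72, ['scene', 'top'])
divider_mid ([658.7, -144.9, 12.7], np.float64(178.9), 0.89, ['scene', 'top']) ([658.8, -143.9, 16.5], np.float64(-1.0), 1.01, ['scene', 'top'])
coupling_mid ([476.5, 347.1, 14.0], np.float64(85.2), 0.59, ['scene']) ([476.5, 347.1, 14.0], np.float64(85.2), 0.59, ['scene'])
stud_mid ([438.8, -128.4, 10.4], np.float64(330.2), 0.59, ['scene', 'top']) ([439.0, -127.7, 13.5], np.float64(-29.8), 0.71, ['scene', 'top'])
gasket_mid ([489.1, -349.6, 2.8], np.float64(-13.7), 0.63, ['scene', 'top']) ([489.3, -348.5, 6.0], np.float64(244.2), 0.73, ['scene', 'top'])
bracket_mid ([432.8, 123.3, 12.6], np.float64(124.3), 0.71, ['scene', 'top']) ([433.1, 123.5, 14.0], np.float64(124.3), 0.73, ['scene', 'top'])
offcut_mid ([425.4, 0.4, 61.9], np.float64(419.1), 0.43, ['scene', 'top']) ([425.9, 1.0, 65.0], np.float64(224.5), 0.63, ['scene', 'top'])
can_mid ([701.3, -411.3, 70.0], np.float64(119.6), 1.34, ['scene', 'top']) ([702.0, -408.4, 75.0], np.float64(230.8), 1.56, ['scene', 'top'])
```

View pics/crop.png

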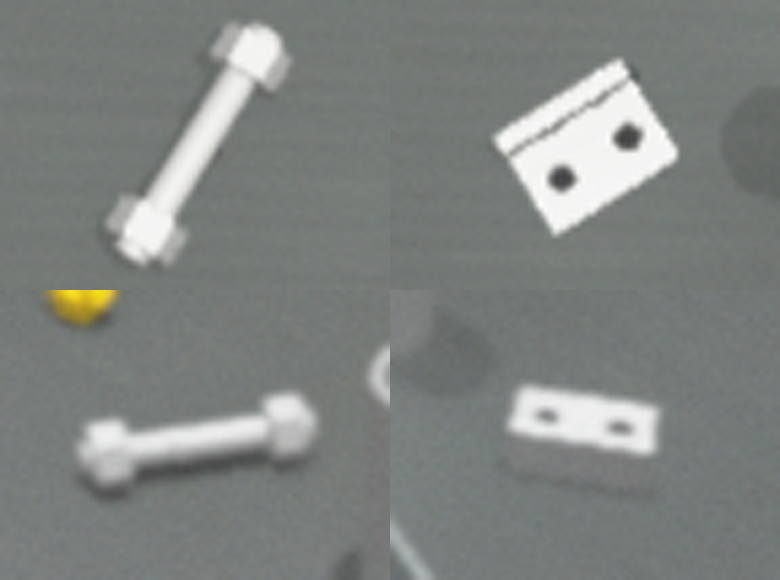

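The crop confirms that the grey stud is the right one. It also shows the bracket's leg on the far side, at upper left in the top view, with its drilled foot towards the robot. Next I'll write a planner and start moving.

```bash
cat >>h.py <<'E'
def tcp():
    s=read_state();x,y=s['eef_rot'][:2];return np.array(s['ee_pos'])*1e3,np.degrees(2*np.arctan2(y,x)),s
def go(x,y,z,phi=None,n=None,jaw=None,start=None):
    """print rows from the pose (start or measured) to the target (mm, deg)"""
    p,f,_=tcp() if start is None else (np.array(start[:3],float),start[3],0)
    phi=f if phi is None else phi
    d=np.array([x,y,z])-p;t=-((phi-f+180)%360-180) 
    n=n or int(max(np.ceil(abs(t)/5),np.ceil(np.linalg.norm(d)/32),1))
    out=[]
    for k in range(n):
        a=np.radians(f-t*k/n);c,s=np.cos(a),np.sin(a)
        out.append([round(v,2) for v in(*(np.array([d[0]*c+d[1]*s,d[0]*s-d[1]*c,-d[2]])/n/30),t/n/5)])
    print('n',n,out[0] if abs(t)<.3 else out)
def st():
    p,f,s=tcp();print('t',round(s['time'],2),np.round(p,1),'phi',round(f,1),'w',round(s['width']*1e3,1),'F',np.round(s['ft_force'],1))
E
python3 - <<'E'
from h import *
st()
S={c:(camera(c),silhouettes('coupling_mid',c))[1] for c in("scene","top")}
for c in S: print(c,[(np.round(d['box']),round(d['conf'],2)) for d in S[c]])
m=S['top'][0]['mask'] if S['top'] else None
if m is not None: print(fit('coupling_mid',{c:S[c][0]['mask'] for c in S},[.478,.347,.014],[0],.014))
go(439,-127.7,120,n=16)
go(439,-127.7,120,60.2-180,start=(439,-127.7,120,-65.7))
E
```

```text
t 2.6 [ 257.  -569.7  236.6] phi -65.7 w 87.0 F [ 0.6 -0.3  0.5]
scene [(array([458., 332.,  24.,  24.]), 0.7), (array([310., 214.,  40.,  15.]), 0.63)]
top [(array([165., 277.,  18.,  19.]), 0.8), (array([268., 305.,  29.,  29.]), 0.68)]
(array([ 0.47569034,  0.34606423,  0.01399226, -0.34987928]), np.float64(0.7812619815096731))
n 16 [np.float64(-0.68), np.float64(-0.72), np.float64(0.24), np.float64(-0.0)]
n 11 [[np.float64(0.0), np.float64(-0.0), np.float64(-0.0), 0.98], [np.float64(0.0), np.float64(-0.0), np.float64(-0.0), 0.98], [np.float64(0.0), np.float64(-0.0), np.float64(-0.0), 0.98], [np.float64(0.0), np.float64(-0.0), np.float64(-0.0), 0.98], [np.float64(0.0), np.float64(-0.0), np.float64(-0.0), 0.98], [np.float64(-0.0), np.float64(0.0), np.float64(-0.0), 0.98], [np.float64(-0.0), np.float64(0.0), np.float64(-0.0), 0.98], [np.float64(-0.0), np.float64(0.0), np.float64(-0.0), 0.98], [np.float64(-0.0), np.float64(0.0), np.float64(-0.0), 0.98], [np.float64(-0.0), np.float64(0.0), np.float64(-0.0), 0.98], [np.float64(-0.0), np.float64(0.0), np.float64(-0.0), 0.98]]
```

Emit:
{"api": "carry_out", "payload": {"rows": [[0,-0.68,-0.72,0.2,0],[0,-0.68,-0.72,0.2,0],[0,-0.68,-0.72,0.2,0],[0,-0.68,-0.72,0.2,0],[0,-0.68,-0.72,0.2,0],[0,-0.68,-0.72,0.2,0],[0,-0.68,-0.72,0.2,0],[0,-0.68,-0.72,0.2,0],[0,-0.68,-0.72,0.2,0],[0,-0.68,-0.72,0.2,0],[0,-0.68,-0.72,0.2,0],[0,-0.68,-0.72,0.2,0],[0,-0.68,-0.72,0.2,0],[0,-0.68,-0.72,0.2,0],[0,-0.68,-0.72,0.2,0],[0,-0.68,-0.72,0.2,0]], "force": 40}}

```text
time: 4.13
ee_pos: [0.443, -0.1187, 0.1369]
eef_rot: [0.836, -0.548, 0.004, 0.003]
ft_force: [0.9, 0.1, -0.3]
width: 0.0438
```

Emit:
{"api": "carry_out", "payload": {"rows": [[0,0,0,0,1],[0,0,0,0,1],[0,0,0,0,1],[0,0,0,0,1],[0,0,0,0,1],[0,0,0,0,1],[0,0,0,0,1],[0,0,0,0,1],[0,0,0,0,1],[0,0,0,0,1],[0,0,0,0,0.8]]}}

```text
time: 5.05
ee_pos: [0.4459, -0.1094, 0.1372]
eef_rot: [-0.484, 0.875, -0.005, 0.001]
ft_force: [0.7, 0.3, 0.5]
width: 0.0435
```

```bash
python3 - <<'E'
from h import *
st(); go(439,-127.7,60,60.2-180); go(439,-127.7,16,start=(439,-127.7,60,-119.8),n=2)
E
```

```text
t 5.05 [ 445.9 -109.4  137.2] phi 237.9 w 43.5 F [0.7 0.3 0.5]
n 3 [[np.float64(0.21), np.float64(-0.04), np.float64(0.86), np.float64(-0.16)], [np.float64(0.21), np.float64(-0.04), np.float64(0.86), np.float64(-0.16)], [np.float64(0.21), np.float64(-0.04), np.float64(0.86), np.float64(-0.16)]]
n 2 [np.float64(-0.0), np.float64(0.0), np.float64(0.73), -0.0]
```

Emit:
{"api": "carry_out", "payload": {"rows": [[0,0.2,-0.04,0.7,-0.15],[0,0.2,-0.04,0.7,-0.15],[0,0.2,-0.04,0.7,-0.15],[0,0,0,0,0],[0,0,0,0,0]]}}

```text
time: 5.47
ee_pos: [0.4418, -0.1278, 0.0746]
eef_rot: [-0.499, 0.867, -0.007, 0.002]
ft_force: [0.3, 0.1, 0.5]
width: 0.044
```

```bash
python3 - <<'E'
from h import *
st(); go(439,-127.7,16.5,60.2-180,n=3)
E
```

```text
t 5.47 [ 441.8 -127.8   74.6] phi 239.9 w 44.0 F [0.3 0.1 0.5]
n 3 [[np.float64(0.02), np.float64(0.03), np.float64(0.65), np.float64(-0.02)], [np.float64(0.01), np.float64(0.03), np.float64(0.65), np.float64(-0.02)], [np.float64(0.01), np.float64(0.03), np.float64(0.65), np.float64(-0.02)]]
```

Emit:
{"api": "carry_out", "payload": {"rows": [[0,0.02,0.03,0.7,0],[0,0.02,0.03,0.7,0],[0,0.02,0.03,0.4,0],[0,0,0,0.1,0],[0,0,0,0,0],[1,0,0,0,0],[1,0,0,0,0],[1,0,0,0,0],[1,0,0,0,0],[1,0,0,0,0]]}}

```text
time: 6.3
ee_pos: [0.4471, -0.1287, 0.0268]
eef_rot: [-0.498, 0.867, -0.013, 0.007]
ft_force: [-1.1, -0.9, -0.9]
width: 0.018
```

```bash
python3 - <<'E'
from h import *
st(); p,f,_=tcp(); go(p[0],p[1],180)
go(652,188.9,180,start=(439,-127.7,180,-119.8)); print(tcp()[2]['joint_positions'])
E
```

```text
t 6.3 [ 447.1 -128.7   26.8] phi 239.8 w 18.0 F [-1.1 -0.9 -0.9]
n 5 [np.float64(-0.0), np.float64(0.0), np.float64(-1.02), np.float64(-0.0)]
n 12 [np.float64(-1.06), np.float64(-0.08), np.float64(-0.0), -0.0]
[ 0.56211171  0.23911603 -0.41716734  2.08687186  0.1473194   0.81344367
 -2.04166602]
```

Emit:
{"api": "carry_out", "payload": {"rows": [[0,0,0,0,0],[0,0,0,0,0],[0,0,0,0,0]]}}

```text
time: 6.55
ee_pos: [0.4474, -0.1289, 0.0275]
eef_rot: [-0.498, 0.867, -0.013, 0.008]
ft_force: [0.1, -0.4, 0.7]
width: 0.0303
```

```bash
python3 - <<'E'
from h import *
st(); go(439,-127.7,16.5,60.2-180,n=2);print(tcp()[2]['joint_vel'].round(2) if hasattr(tcp()[2]['joint_vel'],'round') else tcp()[2]['joint_vel'])
E
```

```text
t 6.55 [ 447.4 -128.9   27.5] phi 239.8 w 30.3 F [ 0.1 -0.4  0.7]
n 2 [[np.float64(0.05), np.float64(0.13), np.float64(0.18), np.float64(-0.04)], [np.float64(0.05), np.float64(0.13), np.float64(0.18), np.float64(-0.04)]]
[ 0. -0.  0.  0. -0.  0.  0.]
```

Emit:
{"api": "carry_out", "payload": {"rows": [[0,0.06,0.14,0.18,0],[0,0.06,0.14,0.18,0],[0,0,0,0,0],[0,0,0,0,0]]}}

```text
time: 6.88
ee_pos: [0.4374, -0.1277, 0.015]
eef_rot: [-0.498, 0.867, -0.013, 0.007]
ft_force: [-0.6, 0.2, -0.0]
width: 0.0429
```

```bash
python3 - <<'E'
from h import *
from scipy.spatial.transform import Rotation as R
st(); go(439,-127.7,16.5,60.2-180,n=2);s=tcp()[2];print(np.round(s['joint_positions'],3),R.from_quat(s['eef_rot']).as_matrix().round(3)[:,2])
E
```

```text
t 6.88 [ 437.4 -127.7   15. ] phi 239.8 w 42.9 F [-0.6  0.2 -0. ]
n 2 [[np.float64(-0.01), np.float64(-0.02), np.float64(-0.02), np.float64(-0.04)], [np.float64(-0.01), np.float64(-0.02), np.float64(-0.02), np.float64(-0.04)]]
[ 0.564  0.242 -0.415  2.117  0.153  0.781 -2.046] [ 0.026 -0.015 -1.   ]
```

Emit:
{"api": "carry_out", "payload": {"rows": [[1,0,0,-0.03,0],[1,0,0,0,0],[1,0,0,0,0],[1,0,0,0,0],[1,0,0,0,0],[1,0,0,0,0],[1,0,0,0,0],[1,0,0,-0.3,0],[1,0,0,-0.6,0],[1,0,0,-0.8,0.4],[1,0,0,-0.8,0],[1,0,0,-0.8,0],[1,0,0,-0.8,0],[1,0,0,-0.8,0],[1,0,0,-0.5,0],[1,0,0,0,0]]}}

```text
time: 8.22
ee_pos: [0.4296, -0.1231, 0.1874]
eef_rot: [-0.483, 0.875, -0.01, 0.006]
ft_force: [1.1, 0.3, -2.6]
width: 0.0152
```

```bash
cat >>h.py <<'E'
from scipy.spatial.transform import Rotation as R
def tilt(): print('tool z',R.from_quat(read_state()['eef_rot']).as_matrix().round(3)[:,2])
E
python3 - <<'E'
from h import *
st(); tilt(); go(652,188.9,170,-107,n=17)
E
```

```text
t 8.22 [ 429.6 -123.1  187.4] phi 237.8 w 15.2 F [ 1.1  0.3 -2.6]
tool z [ 0.02  -0.011 -1.   ]
n 17 [[np.float64(-0.75), np.float64(-0.04), np.float64(0.03), np.float64(-0.18)], [np.float64(-0.75), np.float64(-0.05), np.float64(0.03), np.float64(-0.18)], [np.float64(-0.75), np.float64(-0.07), np.float64(0.03), np.float64(-0.18)], [np.float64(-0.75), np.float64(-0.08), np.float64(0.03), np.float64(-0.18)], [np.float64(-0.75), np.float64(-0.09), np.float64(0.03), np.float64(-0.18)], [np.float64(-0.74), np.float64(-0.1), np.float64(0.03), np.float64(-0.18)], [np.float64(-0.74), np.float64(-0.11), np.float64(0.03), np.float64(-0.18)], [np.float64(-0.74), np.float64(-0.12), np.float64(0.03), np.float64(-0.18)], [np.float64(-0.74), np.float64(-0.14), np.float64(0.03), np.float64(-0.18)], [np.float64(-0.74), np.float64(-0.15), np.float64(0.03), np.float64(-0.18)], [np.float64(-0.73), np.float64(-0.16), np.float64(0.03), np.float64(-0.18)], [np.float64(-0.73), np.float64(-0.17), np.float64(0.03), np.float64(-0.18)], [np.float64(-0.73), np.float64(-0.18), np.float64(0.03), np.float64(-0.18)], [np.float64(-0.73), np.float64(-0.19), np.float64(0.03), np.float64(-0.18)], [np.float64(-0.72), np.float64(-0.2), np.float64(0.03), np.float64(-0.18)], [np.float64(-0.72), np.float64(-0.22), np.float64(0.03), np.float64(-0.18)], [np.float64(-0.72), np.float64(-0.23), np.float64(0.03), np.float64(-0.18)]]
```

Emit:
{"api": "carry_out", "payload": {"rows": [[1,-0.4,-0.03,0,-0.18],[1,-0.75,-0.05,0.03,-0.18],[1,-0.75,-0.06,0.03,-0.18],[1,-0.75,-0.07,0.03,-0.18],[1,-0.75,-0.08,0.03,-0.18],[1,-0.75,-0.1,0.03,-0.18],[1,-0.75,-0.1,0.03,-0.18],[1,-0.75,-0.12,0.03,-0.18],[1,-0.75,-0.13,0.03,-0.18],[1,-0.75,-0.14,0.03,-0.18],[1,-0.74,-0.15,0.03,-0.18],[1,-0.73,-0.17,0.03,-0.18],[1,-0.73,-0.18,0.03,-0.18],[1,-0.73,-0.18,0.03,-0.18],[1,-0.72,-0.2,0.03,-0.18],[1,-0.72,-0.22,0.03,-0.18],[1,-0.5,-0.2,0,0],[1,-0.2,-0.1,0,0],[1,0,0,0,0],[1,0,0,0,0]]}}

```text
time: 9.88
ee_pos: [0.6402, 0.2166, 0.1425]
eef_rot: [-0.601, 0.799, 0.005, -0.007]
ft_force: [-0.9, -0.6, -1.7]
width: 0.0146
```

```bash
python3 - <<'E'
from h import *
st(); tilt(); go(652,188.9,115,-107,n=4)
E
```

```text
t 9.88 [640.2 216.6 142.5] phi 253.9 w 14.6 F [-0.9 -0.6 -1.7]
tool z [-0.017 -0.001 -1.   ]
n 4 [[np.float64(0.19), np.float64(-0.16), np.float64(0.23), np.float64(0.05)], [np.float64(0.19), np.float64(-0.16), np.float64(0.23), np.float64(0.05)], [np.float64(0.19), np.float64(-0.16), np.float64(0.23), np.float64(0.05)], [np.float64(0.19), np.float64(-0.16), np.float64(0.23), np.float64(0.05)]]
```

Emit:
{"api": "carry_out", "payload": {"rows": [[1,0.25,-0.2,0.2,0.05],[1,0.25,-0.2,0.3,0.05],[1,0.2,-0.15,0.3,0.05],[1,0.1,-0.1,0.2,0.05],[1,0,0,0,0],[1,0,0,0,0]]}}

```text
time: 10.38
ee_pos: [0.6515, 0.1783, 0.1074]
eef_rot: [-0.591, 0.807, 0.004, -0.009]
ft_force: [0.6, 0.6, -2.0]
width: 0.0151
```

```bash
python3 - <<'E'
from h import *
st(); tilt(); p,f,_=tcp()
im=camera('scene'); it=camera('top')
for c in('scene','top'):
    for d in silhouettes('stud_mid',c)[:6]: print(c,np.round(d['box'],0),round(d['conf'],2))
pr=p/1e3-[0,0,.0025]
print('predicted px',proj('scene',pr),proj('top',pr))
print('box scene',measure('box',cams=('scene',),fixz=0.,yaws=[-.29],take=False))
print('box top',measure('box',cams=('top',),fixz=0.,yaws=[-.29],take=False))
for c,q in(('scene',proj('scene',pr)[0]),('top',proj('top',pr)[0])): print(c,measure('stud_mid',{c:q},fixz=pr[2],cams=(c,),yaws=[-.29],take=False))
x,y=proj('scene',pr)[0].astype(int);X,Y=proj('top',pr)[0].astype(int)
cv2.imwrite('pics/hover.png',np.hstack([cv2.resize(i[b-60:b+80,a-70:a+70],(400,400)) for i,a,b in((im,x,y),(it,X,Y))]))
E
```

```text
t 10.38 [651.5 178.3 107.4] phi 252.4 w 15.1 F [ 0.6  0.6 -2. ]
tool z [-0.02  -0.005 -1.   ]
scene [293. 178.  25.  26.] 0.71
scene [278. 151.  20.  24.] 0.69
scene [324. 316.  23.  17.] 0.59
scene [240. 184.  29.  21.] 0.44
top [437. 335.  24.  54.] 0.78
top [499. 354.  49.  38.] 0.69
top [218. 367.  20.  53.] 0.67
predicted px [[338.78819883 306.60386233]] [[238.84453377 190.19580018]]
box scene ([642.4, 149.9, -0.0], np.float64(-16.6), 6.55, ['scene'])
box top ([639.0, 148.6, -0.0], np.float64(-16.7), 14.25, ['top'])
scene ([661.6, 157.5, 104.9], np.float64(20.3), 13.54, ['scene'])
top None
```

View pics/hover.png

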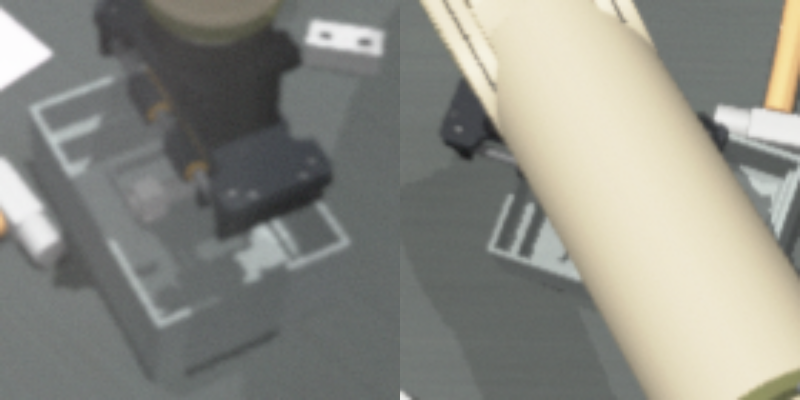

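```bash
python3 - <<'E'
from h import *
p,f,_=tcp(); camera('scene')
S=silhouettes('stud_mid','scene');m=min(S,key=lambda d:np.hypot(*(np.array(d['box'][:2])-[323,316])))['mask']
B=silhouettes('box','scene')[0]['mask']
def part(q,mask,p0,dirs):
    k=np.isin(np.round(np.degrees(TH)).astype(int)//5*5,dirs)
    H=(D@np.argwhere(mask)[:,::-1].T).max(1)+.3
    r=lambda v:((D@proj('scene',pose(M[q][0],[v[0],v[1],p0[2],p0[3]])).T).max(1)-H)[k]
    o=least_squares(r,p0[:2],x_scale=.01);return np.round((o.x-np.array(p0[:2]))*1e3,1),np.sqrt(np.mean(r(o.x)**2)).round(2)
yaw=np.radians(f-90)
pr=np.r_[p/1e3-[0,0,.002],yaw]
u=np.diff(proj('scene',pose(np.array([[0,0,0],[-.05,0,0]]),pr)),axis=0)[0]
a=int(np.degrees(np.arctan2(u[1],u[0])));print('end dir',a)
for w in(50,60,70): print('stud bias cam-arm',part('stud_mid',m,pr,[(d%360)//5*5 for d in range(a-w,a+w+1)]))
for lo,hi in((60,200),(90,200),(60,180)): print('box-prior',part('box',B,[.6397,.1487,0,np.radians(-17)],list(range(lo,hi,5))))
E
```

```text
end dir 158
stud bias cam-arm (array([2. , 1.9]), np.float64(0.41))
stud bias cam-arm (array([1.8, 1.9]), np.float64(0.57))
stud bias cam-arm (array([1.5, 1.9]), np.float64(0.71))
box-prior (array([2.1, 0.1]), np.float64(0.39))
box-prior (array([ 2. , -0.4]), np.float64(0.38))
box-prior (array([ 2.3, -0.3]), np.float64(0.35))
```

```bash
python3 - <<'E'
from h import *
st();go(652.3,186.8,95,-107,n=2);go(652.3,186.8,95,-107,n=1)
E
```

```text
t 10.93 [651.5 180.  108.1] phi 252.6 w 14.8 F [ 0.2 -0.6 -2.1]
n 2 [[np.float64(-0.11), np.float64(0.02), np.float64(0.22), np.float64(-0.04)], [np.float64(-0.11), np.float64(0.02), np.float64(0.22), np.float64(-0.04)]]
n 1 [[np.float64(-0.22), np.float64(0.04), np.float64(0.44), np.float64(-0.09)]]
```

Emit:
{"api": "carry_out", "payload": {"rows": [[1,-0.12,0.02,0.2,-0.05],[1,-0.12,0.02,0.3,-0.05],[1,0,0,0,0],[1,0,0,0,0]]}}

```text
time: 11.27
ee_pos: [0.6522, 0.1883, 0.0913]
eef_rot: [-0.596, 0.803, 0.004, -0.009]
ft_force: [0.0, 0.4, -1.8]
width: 0.0145
```

```bash
python3 - <<'E'
from h import *
st();go(652.3,186.8,40,-107,n=4)
for i in range(3): camera('top'); st()
E
```

```text
t 11.27 [652.2 188.3  91.3] phi 253.2 w 14.5 F [ 0.   0.4 -1.8]
n 4 [np.float64(0.01), np.float64(-0.0), np.float64(0.43), np.float64(0.01)]
t 11.32 [651.9 188.3  91.1] phi 253.2 w 14.9 F [-1.2 -0.8 -2.5]
t 11.37 [652.1 188.2  91.4] phi 253.1 w 14.9 F [-0.8  0.  -2.1]
t 11.42 [652.3 188.   91.8] phi 253.1 w 14.7 F [ 1.1  0.7 -2. ]
```

Emit:
{"api": "carry_out", "payload": {"rows": [[1,0.01,0,0.4,0],[1,0.01,0,0.5,0],[1,0.01,0,0.5,0],[1,0,0,0.3,0],[1,0,0,0,0],[1,0,0,0,0]]}}

```text
time: 11.92
ee_pos: [0.6508, 0.1858, 0.0349]
eef_rot: [-0.595, 0.803, 0.004, -0.009]
ft_force: [0.2, -0.4, -2.4]
width: 0.0146
```

```bash
python3 - <<'E'
from h import *
st();tilt();go(652.3,186.8,20.5,-107,n=1)
E
```

```text
t 11.92 [650.8 185.8  34.9] phi 253.1 w 14.6 F [ 0.2 -0.4 -2.4]
tool z [-0.019 -0.005 -1.   ]
n 1 [np.float64(-0.05), np.float64(-0.04), np.float64(0.48), np.float64(0.01)]
```

Emit:
{"api": "carry_out", "payload": {"rows": [[1,-0.03,-0.04,0.15,0],[1,-0.02,0,0.15,0],[1,0,0,0.12,0],[1,0,0,0.06,0],[1,0,0,0,0],[1,0,0,0,0]]}}

```text
time: 12.42
ee_pos: [0.6535, 0.1875, 0.0213]
eef_rot: [-0.595, 0.804, 0.003, -0.008]
ft_force: [-1.7, -1.1, 0.1]
width: 0.0151
```

```bash
python3 - <<'E'
from h import *
st();tilt();go(652.3,186.8,20,-107,n=1)
E
```

```text
t 12.42 [653.5 187.5  21.3] phi 253.1 w 15.1 F [-1.7 -1.1  0.1]
tool z [-0.016 -0.004 -1.   ]
n 1 [np.float64(0.03), np.float64(0.03), np.float64(0.04), np.float64(0.01)]
```

Emit:
{"api": "carry_out", "payload": {"rows": [[1,0,0,0.03,0],[0.3,0,0,0,0],[0.3,0,0,0,0],[0.3,0,0,0,0],[0.3,0,0,0,0],[0.3,0,0,-0.4,0],[0.3,0,0,-0.8,0],[0.3,0,0,-0.8,0],[0,0,0,-0.8,0],[0,0,0,-0.8,0],[-0.3,0,0,-0.8,0],[-0.3,0,0,-0.3,0],[-0.3,0,0,0,0]]}}

```text
time: 13.5
ee_pos: [0.6561, 0.1888, 0.1744]
eef_rot: [-0.596, 0.803, 0.003, -0.005]
ft_force: [0.3, -0.3, 0.7]
width: 0.0535
```

```bash
python3 - <<'E'
from h import *
st();tilt();go(475.7,346.2,120,-17,n=18)
E
```

```text
t 13.5 [656.1 188.8 174.4] phi 253.1 w 53.5 F [ 0.3 -0.3  0.7]
tool z [-0.012 -0.002 -1.   ]
n 18 [[np.float64(-0.18), np.float64(0.4), np.float64(0.1), np.float64(-1.0)], [np.float64(-0.22), np.float64(0.39), np.float64(0.1), np.float64(-1.0)], [np.float64(-0.25), np.float64(0.37), np.float64(0.1), np.float64(-1.0)], [np.float64(-0.28), np.float64(0.34), np.float64(0.1), np.float64(-1.0)], [np.float64(-0.31), np.float64(0.32), np.float64(0.1), np.float64(-1.0)], [np.float64(-0.34), np.float64(0.29), np.float64(0.1), np.float64(-1.0)], [np.float64(-0.36), np.float64(0.26), np.float64(0.1), np.float64(-1.0)], [np.float64(-0.38), np.float64(0.23), np.float64(0.1), np.float64(-1.0)], [np.float64(-0.4), np.float64(0.19), np.float64(0.1), np.float64(-1.0)], [np.float64(-0.41), np.float64(0.16), np.float64(0.1), np.float64(-1.0)], [np.float64(-0.43), np.float64(0.12), np.float64(0.1), np.float64(-1.0)], [np.float64(-0.44), np.float64(0.08), np.float64(0.1), np.float64(-1.0)], [np.float64(-0.44), np.float64(0.05), np.float64(0.1), np.float64(-1.0)], [np.float64(-0.44), np.float64(0.01), np.float64(0.1), np.float64(-1.0)], [np.float64(-0.44), np.float64(-0.03), np.float64(0.1), np.float64(-1.0)], [np.float64(-0.44), np.float64(-0.07), np.float64(0.1), np.float64(-1.0)], [np.float64(-0.43), np.float64(-0.11), np.float64(0.1), np.float64(-1.0)], [np.float64(-0.42), np.float64(-0.15), np.float64(0.1), np.float64(-1.0)]]
```

Emit:
{"api": "carry_out", "payload": {"rows": [[-0.4,-0.18,0.4,0,-1],[-0.4,-0.22,0.39,0.1,-1],[-0.4,-0.25,0.37,0.1,-1],[-0.4,-0.28,0.34,0.1,-1],[-0.4,-0.31,0.32,0.1,-1],[-0.4,-0.34,0.29,0.1,-1],[-0.4,-0.36,0.26,0.1,-1],[-0.4,-0.38,0.23,0.1,-1],[-0.4,-0.4,0.19,0.1,-1],[-0.4,-0.41,0.16,0.1,-1],[-0.4,-0.43,0.12,0.1,-1],[-0.4,-0.44,0.08,0.1,-1],[-0.4,-0.44,0.05,0.1,-1],[-0.4,-0.44,0.01,0.1,-1],[-0.4,-0.44,-0.03,0,-1],[-0.4,-0.44,-0.07,0,-1],[-0.4,-0.35,-0.1,0,-1],[-0.4,-0.2,-0.1,0,-1],[-0.4,0,0,0,0],[-0.4,0,0,0,0]]}}

```text
time: 15.17
ee_pos: [0.4618, 0.3364, 0.1183]
eef_rot: [0.994, -0.108, -0.014, 0.007]
ft_force: [1.4, -0.5, -0.0]
width: 0.0612
```

```bash
python3 - <<'E'
from h import *
st();tilt();go(475,345,60,-17,n=4)
E
```

```text
t 15.17 [461.8 336.4 118.3] phi -12.4 w 61.2 F [ 1.4 -0.5 -0. ]
tool z [-0.029 -0.011 -1.   ]
n 4 [[np.float64(0.09), np.float64(-0.09), np.float64(0.49), np.float64(0.23)], [np.float64(0.09), np.float64(-0.1), np.float64(0.49), np.float64(0.23)], [np.float64(0.09), np.float64(-0.1), np.float64(0.49), np.float64(0.23)], [np.float64(0.09), np.float64(-0.1), np.float64(0.49), np.float64(0.23)]]
```

Emit:
{"api": "carry_out", "payload": {"rows": [[-0.4,0.1,-0.1,0.3,0],[-0.4,0.1,-0.1,0.5,0],[-0.4,0.1,-0.1,0.5,0],[-0.4,0.1,-0.1,0.4,0],[-0.4,0,0,0.2,0],[-0.4,0,0,0,0],[-0.4,0,0,0,0]]}}

```text
time: 15.75
ee_pos: [0.477, 0.3424, 0.0505]
eef_rot: [0.993, -0.115, -0.015, 0.009]
ft_force: [0.9, -0.4, 0.3]
width: 0.0609
```

```bash
python3 - <<'E'
from h import *
st();tilt();go(475,345,28,n=2)
E
```

```text
t 15.75 [477.  342.4  50.5] phi -13.2 w 60.9 F [ 0.9 -0.4  0.3]
tool z [-0.032 -0.015 -0.999]
n 2 [np.float64(-0.04), np.float64(-0.04), np.float64(0.38), np.float64(-0.0)]
```

Emit:
{"api": "carry_out", "payload": {"rows": [[-0.4,-0.05,-0.05,0.2,0],[-0.4,-0.02,-0.04,0.3,0],[-0.4,0,0,0.2,0],[-0.4,0,0,0.05,0],[-0.4,0,0,0,0],[1,0,0,0,0],[1,0,0,0,0],[1,0,0,0,0],[1,0,0,0,0],[1,0,0,0,0]]}}

```text
time: 16.58
ee_pos: [0.4752, 0.346, 0.0275]
eef_rot: [0.993, -0.115, -0.014, 0.008]
ft_force: [-0.4, 0.7, -2.0]
width: 0.0411
```

```bash
python3 - <<'E'
from h import *
st();tilt();p,f,_=tcp();go(p[0],p[1],130,n=5);go(627,106,140,-17,start=(475,345,140,-13),n=14)
camera('scene')
for i in range(2):
  st()
  camera('scene')
print('box',measure('box',cams=('scene',),fixz=0.,yaws=[-.29],take=False))
print('stud',measure('stud_mid',{'scene':(338,330)},cams=('scene',),fixz=.0175,yaws=[-.29],take=False))
print('coup',measure('coupling_mid',{'scene':(457,333)},cams=('scene',),fixz=.014,yaws=[0],take=False))
E
```

```text
t 16.58 [475.2 346.   27.5] phi -13.2 w 41.1 F [-0.4  0.7 -2. ]
tool z [-0.03  -0.013 -0.999]
n 5 [np.float64(0.0), np.float64(-0.0), np.float64(-0.68), np.float64(-0.0)]
n 14 [[np.float64(0.48), np.float64(0.47), np.float64(-0.0), 0.06], [np.float64(0.48), np.float64(0.47), np.float64(-0.0), 0.06], [np.float64(0.49), np.float64(0.47), np.float64(-0.0), 0.06], [np.float64(0.49), np.float64(0.47), np.float64(-0.0), 0.06], [np.float64(0.49), np.float64(0.46), np.float64(-0.0), 0.06], [np.float64(0.49), np.float64(0.46), np.float64(-0.0), 0.06], [np.float64(0.49), np.float64(0.46), np.float64(-0.0), 0.06], [np.float64(0.5), np.float64(0.46), np.float64(-0.0), 0.06], [np.float64(0.5), np.float64(0.45), np.float64(-0.0), 0.06], [np.float64(0.5), np.float64(0.45), np.float64(-0.0), 0.06], [np.float64(0.5), np.float64(0.45), np.float64(-0.0), 0.06], [np.float64(0.51), np.float64(0.45), np.float64(-0.0), 0.06], [np.float64(0.51), np.float64(0.44), np.float64(-0.0), 0.06], [np.float64(0.51), np.float64(0.44), np.float64(-0.0), 0.06]]
t 16.63 [475.2 346.   27.5] phi -13.2 w 41.0 F [-0.6  0.1 -1.6]
t 16.68 [475.2 346.   27.4] phi -13.2 w 40.8 F [ 0.4 -0.3 -1.3]
box ([641.0, 148.7, -0.0], np.float64(-17.7), 0.88, ['scene'])
stud ([653.7, 187.2, 17.5], np.float64(-17.7), 0.93, ['scene'])
coup ([478.9, 353.7, 14.0], np.float64(70.4), 5.4, ['scene'])
```

Emit:
{"api": "carry_out", "payload": {"rows": [[1,0,0,-0.3,0],[1,0,0,-0.7,0],[1,0,0,-0.8,0],[1,0,0,-0.8,0],[1,0.2,0.2,-0.8,0.1],[1,0.48,0.46,-0.3,0.1],[1,0.5,0.46,0,0.1],[1,0.5,0.46,0,0.1],[1,0.5,0.46,0,0.1],[1,0.5,0.46,0,0.1],[1,0.5,0.46,0,0.1],[1,0.5,0.46,0,0.1],[1,0.5,0.46,0,0],[1,0.5,0.45,0,0],[1,0.5,0.45,0,0],[1,0.5,0.45,0,0],[1,0.5,0.45,0,0],[1,0.3,0.3,0,0],[1,0,0,0,0],[1,0,0,0,0]]}}

```text
time: 18.55
ee_pos: [0.6201, 0.1159, 0.1549]
eef_rot: [0.989, -0.146, -0.012, 0.006]
ft_force: [0.0, -0.5, -2.0]
width: 0.0412
```

```bash
python3 - <<'E'
from h import *
st();tilt();go(628,107.5,115,-17.2,n=4)
E
```

```text
t 18.55 [620.1 115.9 154.9] phi -16.8 w 41.2 F [ 0.  -0.5 -2. ]
tool z [-0.027 -0.009 -1.   ]
n 4 [[np.float64(0.08), np.float64(0.05), np.float64(0.33), np.float64(0.02)], [np.float64(0.08), np.float64(0.05), np.float64(0.33), np.float64(0.02)], [np.float64(0.08), np.float64(0.05), np.float64(0.33), np.float64(0.02)], [np.float64(0.08), np.float64(0.05), np.float64(0.33), np.float64(0.02)]]
```

Emit:
{"api": "carry_out", "payload": {"rows": [[1,0.08,0.05,0.3,0.02],[1,0.08,0.05,0.35,0.02],[1,0.08,0.05,0.35,0.02],[1,0.08,0.05,0.3,0.02],[1,0,0,0,0],[1,0,0,0,0]]}}

```text
time: 19.05
ee_pos: [0.6239, 0.1118, 0.111]
eef_rot: [0.989, -0.147, -0.014, 0.006]
ft_force: [-0.3, 0.6, -1.7]
width: 0.0412
```

```bash
python3 - <<'E'
from h import *
st();tilt();p,f,_=tcp();im=camera('scene')
S=silhouettes('coupling_mid','scene')
for d in S: print(np.round(d['box']),round(d['conf'],2))
tz=R.from_quat(read_state()['eef_rot']).as_matrix()[:,2]
c=p+tz*13.5; print('pred coupling centre',np.round(c,1),proj('scene',c/1e3))
if S:
    m=S[0]['mask'];H=(D@np.argwhere(m)[:,::-1].T).max(1)+.3
    for lo,hi in((30,150),(45,135),(10,170)):
        k=(np.degrees(TH)>=lo)&(np.degrees(TH)<=hi)
        r=lambda v:((D@proj('scene',pose(M['coupling_mid'][0],[v[0],v[1],c[2]/1e3,0])).T).max(1)-H)[k]
        o=least_squares(r,c[:2]/1e3,x_scale=.01);print('seen-pred',np.round(o.x*1e3-c[:2],1),np.sqrt(np.mean(o.fun**2)).round(2))
    x,y=proj('scene',c/1e3)[0].astype(int)
    im[m]=im[m]//2+np.array([0,0,120],np.uint8)
    cv2.imwrite('pics/hc.png',cv2.resize(im[y-50:y+50,x-70:x+70],(700,500)))
go(628,107.5,60,-17.2,n=4)
E
```

```text
t 19.05 [623.9 111.8 111. ] phi -16.9 w 41.2 F [-0.3  0.6 -1.7]
tool z [-0.029 -0.008 -1.   ]
[328. 282.  20.  21.] 0.72
[223. 343. 136.  86.] 0.36
pred coupling centre [623.5 111.7  97.5] [[325.0950224  282.30774429]]
seen-pred [-2.8 -1.1] 0.46
seen-pred [-2.3 -1.1] 0.31
seen-pred [-3.4 -1.3] 0.82
n 4 [[np.float64(0.04), np.float64(0.02), np.float64(0.43), np.float64(0.02)], [np.float64(0.04), np.float64(0.02), np.float64(0.43), np.float64(0.02)], [np.float64(0.04), np.float64(0.02), np.float64(0.43), np.float64(0.02)], [np.float64(0.04), np.float64(0.02), np.float64(0.43), np.float64(0.02)]]
```

View pics/hc.png

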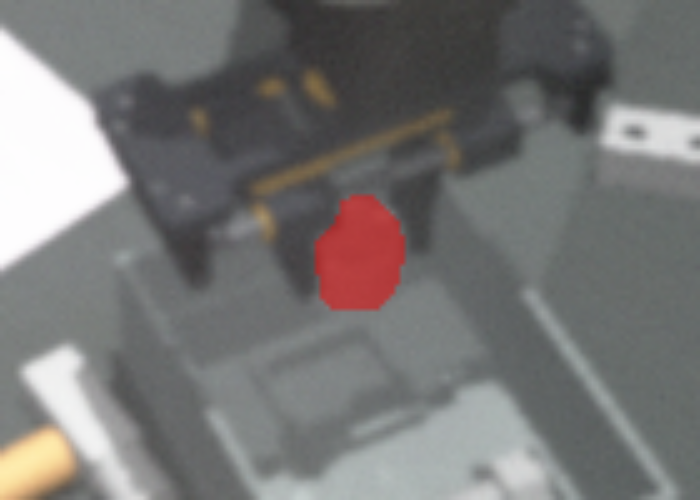

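Emit:
{"api": "carry_out", "payload": {"rows": [[1,0.08,0.03,0.3,0.02],[1,0.06,0.03,0.4,0.02],[1,0.04,0.02,0.4,0.02],[1,0,0,0.4,0],[1,0,0,0,0],[1,0,0,0,0]]}}

```text
time: 19.65
ee_pos: [0.6279, 0.1071, 0.0618]
eef_rot: [0.989, -0.15, -0.013, 0.006]
ft_force: [-0.8, -0.0, -1.6]
width: 0.0411
```

```bash
python3 - <<'E'
from h import *
st();tilt();go(628.5,108.3,50,-17.2,n=1)
E
```

```text
t 19.65 [627.9 107.1  61.8] phi -17.2 w 41.1 F [-0.8 -0.  -1.6]
tool z [-0.027 -0.008 -1.   ]
n 1 [np.float64(0.01), np.float64(-0.04), np.float64(0.39), np.float64(-0.0)]
```

Emit:
{"api": "carry_out", "payload": {"rows": [[1,0.02,-0.04,0.3,0],[1,0,0,0.3,0],[1,0,0,0,0],[1,0,0,0,0]]}}

```text
time: 19.98
ee_pos: [0.6283, 0.1082, 0.0419]
eef_rot: [0.989, -0.149, -0.013, 0.006]
ft_force: [-0.6, -0.0, -2.5]
width: 0.0411
```

```bash
python3 - <<'E'
from h import *
st();tilt();go(628.5,108.3,32,-17.2,n=1)
E
```

```text
t 19.98 [628.3 108.2  41.9] phi -17.2 w 41.1 F [-0.6 -0.  -2.5]
tool z [-0.027 -0.007 -1.   ]
n 1 [np.float64(0.01), np.float64(-0.0), np.float64(0.33), np.float64(0.0)]
```

Emit:
{"api": "carry_out", "payload": {"rows": [[1,0,0,0.12,0],[1,0,0,0.1,0],[1,0,0,0.08,0],[1,0,0,0,0],[1,0,0,0,0]]}}

```text
time: 20.4
ee_pos: [0.6285, 0.1084, 0.0327]
eef_rot: [0.989, -0.149, -0.012, 0.006]
ft_force: [0.3, -0.3, -2.0]
width: 0.0409
```

```bash
python3 - <<'E'
from h import *
st();tilt()
E
```

```text
t 20.4 [628.5 108.4  32.7] phi -17.2 w 40.9 F [ 0.3 -0.3 -2. ]
tool z [-0.026 -0.007 -1.   ]
```

Emit:
{"api": "carry_out", "payload": {"rows": [[1,0,0,0.04,0],[1,0,0,0.02,0],[1,0,0,0,0],[-0.3,0,0,0,0],[-0.3,0,0,0,0],[-0.3,0,0,0,0],[-0.3,0,0,-0.3,0],[-0.3,0,0,-0.7,0],[-0.3,0,0,-0.8,0],[0,0,0,-0.8,0],[0,0,0,-0.8,0],[0,0,0,-0.6,0],[0,0,0,0,0]]}}

```text
time: 21.48
ee_pos: [0.6318, 0.1103, 0.1609]
eef_rot: [0.989, -0.149, -0.012, 0.005]
ft_force: [-0.3, -0.0, 0.1]
width: 0.0449
```

```bash
python3 - <<'E'
from h import *
st();tilt();go(658.8,-144.5,140,-91,n=16)
E
```

```text
t 21.48 [631.8 110.3 160.9] phi -17.1 w 44.9 F [-0.3 -0.   0.1]
tool z [-0.025 -0.006 -1.   ]
n 16 [[np.float64(0.21), np.float64(0.49), np.float64(0.04), np.float64(0.92)], [np.float64(0.25), np.float64(0.47), np.float64(0.04), np.float64(0.92)], [np.float64(0.29), np.float64(0.45), np.float64(0.04), np.float64(0.92)], [np.float64(0.32), np.float64(0.43), np.float64(0.04), np.float64(0.92)], [np.float64(0.35), np.float64(0.4), np.float64(0.04), np.float64(0.92)], [np.float64(0.39), np.float64(0.37), np.float64(0.04), np.float64(0.92)], [np.float64(0.41), np.float64(0.34), np.float64(0.04), np.float64(0.92)], [np.float64(0.44), np.float64(0.3), np.float64(0.04), np.float64(0.92)], [np.float64(0.46), np.float64(0.27), np.float64(0.04), np.float64(0.92)], [np.float64(0.48), np.float64(0.23), np.float64(0.04), np.float64(0.92)], [np.float64(0.5), np.float64(0.19), np.float64(0.04), np.float64(0.92)], [np.float64(0.51), np.float64(0.15), np.float64(0.04), np.float64(0.92)], [np.float64(0.52), np.float64(0.11), np.float64(0.04), np.float64(0.92)], [np.float64(0.53), np.float64(0.06), np.float64(0.04), np.float64(0.92)], [np.float64(0.53), np.float64(0.02), np.float64(0.04), np.float64(0.92)], [np.float64(0.53), np.float64(-0.02), np.float64(0.04), np.float64(0.92)]]
```

Emit:
{"api": "carry_out", "payload": {"rows": [[0,0.1,0.3,0,0.92],[0,0.25,0.47,0,0.92],[0,0.29,0.45,0,0.92],[0,0.32,0.43,0.02,0.92],[0,0.35,0.4,0.02,0.92],[0,0.39,0.37,0.02,0.92],[0,0.41,0.34,0.02,0.92],[0,0.44,0.3,0.02,0.92],[0,0.46,0.27,0.02,0.92],[0,0.48,0.23,0.02,0.92],[0,0.5,0.19,0.02,0.92],[0,0.51,0.15,0.02,0.92],[0,0.52,0.11,0.02,0.92],[0,0.53,0.06,0.02,0.92],[0,0.53,0.02,0.02,0.92],[0,0.53,-0.02,0,0.92],[0,0.3,0,0,0],[0,0,0,0,0],[0,0,0,0,0]]}}

```text
time: 23.07
ee_pos: [0.651, -0.1547, 0.1608]
eef_rot: [-0.684, 0.73, 0.005, -0.008]
ft_force: [0.5, 0.7, 0.3]
width: 0.0438
```

```bash
python3 - <<'E'
from h import *
st();tilt();go(658.8,-144.5,70,-91,n=3)
im=camera('scene')
print('box',measure('box',cams=('scene',),fixz=0.,yaws=[-.29],take=False))
print('coup',measure('coupling_mid',{'scene':(318,300)},cams=('scene',),fixz=.018,yaws=[0],take=False))
it=camera('top')
print('box top',measure('box',cams=('top',),fixz=0.,yaws=[-.29],take=False))
print('coup top',measure('coupling_mid',{'top':(276,214)},cams=('top',),fixz=.018,yaws=[0],take=False))
print('stud top',measure('stud_mid',{'top':(240,200)},cams=('top',),fixz=.0175,yaws=[-.29],take=False))
cv2.imwrite('pics/in.png',np.hstack([cv2.resize(im[260:390,270:400],(400,400)),cv2.resize(it[150:260,195:315],(400,400))]))
E
```

```text
t 23.07 [ 651.  -154.7  160.8] phi 266.3 w 43.8 F [0.5 0.7 0.3]
tool z [-0.018 -0.003 -1.   ]
n 3 [[np.float64(-0.12), np.float64(-0.08), np.float64(1.01), np.float64(-0.18)], [np.float64(-0.12), np.float64(-0.08), np.float64(1.01), np.float64(-0.18)], [np.float64(-0.12), np.float64(-0.08), np.float64(1.01), np.float64(-0.18)]]
box ([640.9, 148.8, -0.0], np.float64(-17.2), 0.59, ['scene'])
coup ([630.2, 108.7, 18.0], np.float64(0.1), 0.37, ['scene'])
box top ([637.6, 148.1, -0.0], np.float64(-16.7), 0.74, ['top'])
coup top ([627.6, 108.5, 18.0], np.float64(-0.9), 0.43, ['top'])
stud top ([653.9, 187.1, 17.5], np.float64(-16.9), 1.13, ['top'])
```

View pics/in.png

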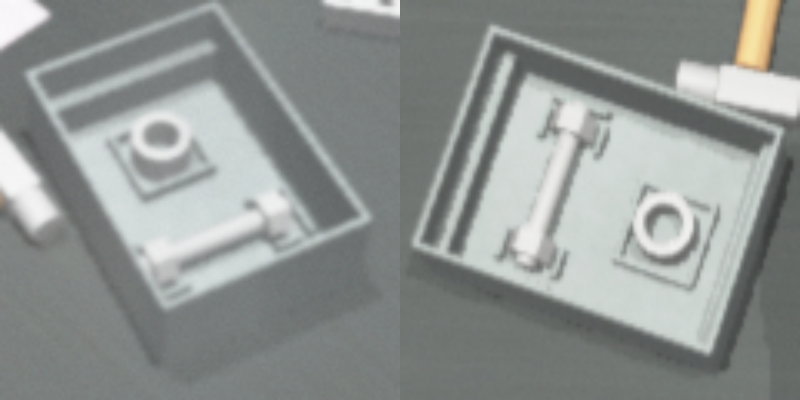

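The picture shows the stud in its cradle and the coupling standing square inside its pocket. The divider is next.

Emit:
{"api": "carry_out", "payload": {"rows": [[0,-0.1,-0.08,0.6,-0.2],[0,-0.12,-0.08,0.8,-0.2],[0,-0.12,-0.08,0.8,-0.15],[0,0,0,0.5,0],[0,0,0,0.2,0],[0,0,0,0,0],[0,0,0,0,0]]}}

```text
time: 24.0
ee_pos: [0.6592, -0.1418, 0.0727]
eef_rot: [-0.703, 0.711, 0.004, -0.006]
ft_force: [1.6, 0.0, 0.4]
width: 0.0437
```

```bash
python3 - <<'E'
from h import *
st();tilt();go(658.3,-144.3,23,-91,n=3)
E
```

```text
t 24.0 [ 659.2 -141.8   72.7] phi 269.4 w 43.7 F [1.6 0.  0.4]
tool z [-0.014 -0.003 -1.   ]
n 3 [[np.float64(0.03), np.float64(0.01), np.float64(0.55), np.float64(0.03)], [np.float64(0.03), np.float64(0.01), np.float64(0.55), np.float64(0.03)], [np.float64(0.03), np.float64(0.01), np.float64(0.55), np.float64(0.03)]]
```

Emit:
{"api": "carry_out", "payload": {"rows": [[0,0.03,0.01,0.5,0.03],[0,0.03,0.01,0.6,0.03],[0,0.03,0.01,0.4,0],[0,0,0,0.1,0],[0,0,0,0,0],[1,0,0,0,0],[1,0,0,0,0],[1,0,0,0,0],[1,0,0,0,0],[1,0,0,0,0],[1,0,0,0,0]], "force": 55}}

```text
time: 24.92
ee_pos: [0.6618, -0.1458, 0.029]
eef_rot: [-0.701, 0.713, -0.001, -0.003]
ft_force: [0.6, 1.4, -0.7]
width: 0.0114
```

```bash
python3 - <<'E'
from h import *
st();tilt();p,f,_=tcp();go(638.6,148.2,p[2]+140,-107,start=(*p[:2],p[2]+140,f),n=14)
E
```

```text
t 24.92 [ 661.8 -145.8   29. ] phi 269.0 w 11.4 F [ 0.6  1.4 -0.7]
tool z [-0.004 -0.005 -1.   ]
n 14 [[np.float64(-0.7), np.float64(0.07), np.float64(-0.0), np.float64(0.23)], [np.float64(-0.7), np.float64(0.08), np.float64(-0.0), np.float64(0.23)], [np.float64(-0.7), np.float64(0.1), np.float64(-0.0), np.float64(0.23)], [np.float64(-0.69), np.float64(0.11), np.float64(-0.0), np.float64(0.23)], [np.float64(-0.69), np.float64(0.12), np.float64(-0.0), np.float64(0.23)], [np.float64(-0.69), np.float64(0.14), np.float64(-0.0), np.float64(0.23)], [np.float64(-0.69), np.float64(0.15), np.float64(-0.0), np.float64(0.23)], [np.float64(-0.68), np.float64(0.16), np.float64(-0.0), np.float64(0.23)], [np.float64(-0.68), np.float64(0.18), np.float64(-0.0), np.float64(0.23)], [np.float64(-0.68), np.float64(0.19), np.float64(-0.0), np.float64(0.23)], [np.float64(-0.67), np.float64(0.2), np.float64(-0.0), np.float64(0.23)], [np.float64(-0.67), np.float64(0.22), np.float64(-0.0), np.float64(0.23)], [np.float64(-0.66), np.float64(0.23), np.float64(-0.0), np.float64(0.23)], [np.float64(-0.66), np.float64(0.24), np.float64(-0.0), np.float64(0.23)]]
```

Emit:
{"api": "carry_out", "payload": {"rows": [[1,0,0,-0.2,0],[1,0,0,-0.5,0],[1,0,0,-0.8,0],[1,0,0,-0.9,0],[1,0,0,-0.9,0],[1,-0.3,0,-0.9,0.1],[1,-0.6,0.07,-0.4,0.25],[1,-0.7,0.09,0,0.25],[1,-0.7,0.1,0,0.25],[1,-0.7,0.11,0,0.25],[1,-0.7,0.13,0,0.25],[1,-0.69,0.14,0,0.25],[1,-0.69,0.15,0,0.25],[1,-0.69,0.16,0,0.25],[1,-0.69,0.18,0,0.25],[1,-0.68,0.2,0,0.25],[1,-0.67,0.2,0,0.25],[1,-0.5,0.2,0,0.25],[1,-0.2,0.1,0,0],[1,0,0,0,0]]}}

```text
time: 26.58
ee_pos: [0.6422, 0.1283, 0.194]
eef_rot: [-0.593, 0.805, -0.003, -0.0]
ft_force: [0.3, -0.4, -3.4]
width: 0.0096
```

```bash
python3 - <<'E'
from h import *
st();tilt();go(641.9,147.2,150,-107,n=3)
E
```

```text
t 26.58 [642.2 128.3 194. ] phi 252.7 w 9.6 F [ 0.3 -0.4 -3.4]
tool z [ 0.003 -0.006 -1.   ]
n 3 [np.float64(-0.2), np.float64(0.07), np.float64(0.49), np.float64(-0.02)]
```

Emit:
{"api": "carry_out", "payload": {"rows": [[1,-0.2,0.07,0.4,-0.02],[1,-0.2,0.07,0.6,-0.02],[1,-0.2,0.07,0.6,-0.02],[1,0,0,0.4,0],[1,0,0,0,0],[1,0,0,0,0]]}}

```text
time: 27.08
ee_pos: [0.6431, 0.1415, 0.1309]
eef_rot: [-0.594, 0.804, -0.005, -0.001]
ft_force: [-0.6, -1.0, -2.2]
width: 0.0097
```

```bash
python3 - <<'E'
from h import *
st();tilt();p,f,_=tcp();im=camera('scene')
S=silhouettes('divider_mid','scene')
for d in S: print(np.round(d['box']),round(d['conf'],2))
z=(p[2]-29+16.5)/1e3
if S:
    m=S[0]['mask']
    for d0 in(p[:2]/1e3,): print(fit('divider_mid',{'scene':m},[*d0,z],[-.297],z))
    # lower/side edges only, yaw free
    H=(D@np.argwhere(m)[:,::-1].T).max(1)+.3
    for lo,hi in((0,180),(0,220),(-40,200)):
        a=np.degrees(TH);k=((a>=lo)&(a<=hi))|(a-360>=lo)
        r=lambda v:((D@proj('scene',pose(M['divider_mid'][0],[v[0],v[1],z,v[2]])).T).max(1)-H)[k]
        o=least_squares(r,[.6386,.1482,-.297],x_scale=[.01,.01,.1],loss='soft_l1');print(np.round(o.x*[1e3,1e3,57.3],1),np.sqrt(np.mean(r(o.x)**2)).round(2))
go(641.9,147.2,110,-107,n=3)
E
```

```text
t 27.08 [643.1 141.5 130.9] phi 252.9 w 9.7 F [-0.6 -1.  -2.2]
tool z [ 0.005 -0.009 -1.   ]
[332. 301. 104.  79.] 0.91
(array([ 0.64206025,  0.1424468 ,  0.11838525, -0.30205017]), np.float64(7.009211842529188))
[640.  140.8 -17.3] 0.52
[639.8 141.3 -17.4] 0.61
[640.4 140.7 -17.8] 1.0
n 3 [np.float64(-0.06), np.float64(0.04), np.float64(0.24), np.float64(-0.01)]
```

Emit:
{"api": "carry_out", "payload": {"rows": [[1,-0.08,0.02,0.25,0],[1,-0.08,0.02,0.3,0],[1,-0.07,0.01,0.2,0],[1,0,0,0,0],[1,0,0,0,0]]}}

```text
time: 27.6
ee_pos: [0.6459, 0.1478, 0.1092]
eef_rot: [-0.593, 0.805, -0.007, 0.001]
ft_force: [0.4, 0.4, -2.4]
width: 0.01
```

```bash
python3 - <<'E'
from h import *
st();tilt();p,f,_=tcp()
go(642.8,148,88,-107,n=2)
im=camera('scene');it=camera('top')
a=np.vstack([cv2.resize(im[240:380,265:405],(400,400))]);b=cv2.resize(it[150:260,195:315],(400,400))
cv2.imwrite('pics/dv.png',np.hstack([a,b]))
E
```

```text
t 27.6 [645.9 147.8 109.2] phi 252.8 w 10.0 F [ 0.4  0.4 -2.4]
tool z [ 0.01  -0.009 -1.   ]
n 2 [np.float64(0.01), np.float64(0.05), np.float64(0.35), np.float64(-0.02)]
```

View pics/dv.png

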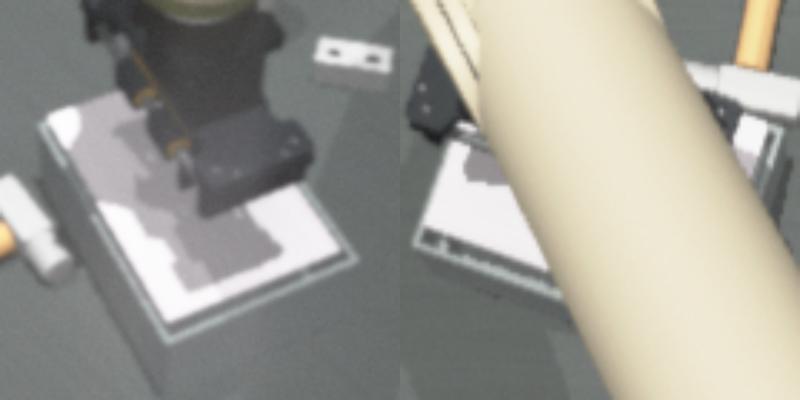

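Emit:
{"api": "carry_out", "payload": {"rows": [[1,0.01,0.07,0.1,0],[1,0,0.05,0.1,0],[1,0,0,0.1,0],[1,0,0,0,0],[1,0,0,0,0]]}}

```text
time: 28.12
ee_pos: [0.6424, 0.1486, 0.1003]
eef_rot: [-0.593, 0.805, -0.007, 0.002]
ft_force: [0.6, -1.0, -2.3]
width: 0.0096
```

```bash
python3 - <<'E'
from h import *
st();tilt();p,f,_=tcp()
go(642.8,148,88,-107,n=2)
E
```

```text
t 28.12 [642.4 148.6 100.3] phi 252.8 w 9.6 F [ 0.6 -1.  -2.3]
tool z [ 0.011 -0.009 -1.   ]
n 2 [np.float64(0.01), np.float64(-0.01), np.float64(0.21), np.float64(-0.02)]
```

Emit:
{"api": "carry_out", "payload": {"rows": [[1,0.01,-0.01,0.15,-0.02],[1,0.01,0,0.15,-0.02],[1,0,0,0.12,0],[1,0,0,0,0],[1,0,0,0,0]]}}

```text
time: 28.53
ee_pos: [0.6428, 0.1475, 0.0862]
eef_rot: [-0.595, 0.804, -0.007, 0.002]
ft_force: [-0.5, -0.8, -2.9]
width: 0.0094
```

```bash
python3 - <<'E'
from h import *
st();tilt();p,f,_=tcp()
go(642.8,148,68,-107,n=2)
E
```

```text
t 28.53 [642.8 147.5  86.2] phi 253.0 w 9.4 F [-0.5 -0.8 -2.9]
tool z [ 0.011 -0.009 -1.   ]
n 2 [np.float64(-0.01), np.float64(0.0), np.float64(0.3), np.float64(-0.0)]
```

Underside at about 57 mm, inside the rim with no contact. I'll keep lowering it.

Emit:
{"api": "carry_out", "payload": {"rows": [[1,-0.01,0,0.15,0],[1,-0.01,0,0.2,0],[1,0,0,0.15,0],[1,0,0,0.1,0],[1,0,0,0,0],[1,0,0,0,0]]}}

```text
time: 29.03
ee_pos: [0.6434, 0.148, 0.0662]
eef_rot: [-0.594, 0.804, -0.007, 0.002]
ft_force: [-0.1, -1.2, -1.1]
width: 0.0096
```

```bash
python3 - <<'E'
from h import *
st();tilt();p,f,_=tcp()
go(642.8,148,65,-107,n=2)
E
```

```text
t 29.03 [643.4 148.   66.2] phi 253.0 w 9.6 F [-0.1 -1.2 -1.1]
tool z [ 0.011 -0.009 -1.   ]
n 2 [np.float64(0.0), np.float64(0.01), np.float64(0.02), np.float64(-0.0)]
```

Emit:
{"api": "carry_out", "payload": {"rows": [[1,0,0,0.04,0],[1,0,0,0.02,0],[1,0,0,0,0],[0.2,0,0,0,0],[0.2,0,0,0,0],[0.2,0,0,0,0],[0.2,0,0,-0.3,0],[0.2,0,0,-0.7,0],[0,0,0,-0.8,0],[0,0,0,-0.8,0],[-0.5,0,0,-0.6,0],[-1,0,0,-0.2,0],[-1,0,0,0,0]]}}

```text
time: 30.12
ee_pos: [0.6427, 0.1497, 0.1753]
eef_rot: [-0.595, 0.804, -0.007, 0.004]
ft_force: [-0.0, 0.3, 0.3]
width: 0.0559
```

```bash
python3 - <<'E'
from h import *
st();tilt()
go(490,-340,150,-17,n=19)
E
```

```text
t 30.12 [642.7 149.7 175.3] phi 253.0 w 55.9 F [-0.   0.3  0.3]
tool z [ 0.015 -0.008 -1.   ]
n 19 [[np.float64(0.9), np.float64(0.01), np.float64(0.04), np.float64(-0.95)], [np.float64(0.9), np.float64(0.08), np.float64(0.04), np.float64(-0.95)], [np.float64(0.89), np.float64(0.15), np.float64(0.04), np.float64(-0.95)], [np.float64(0.87), np.float64(0.23), np.float64(0.04), np.float64(-0.95)], [np.float64(0.85), np.float64(0.3), np.float64(0.04), np.float64(-0.95)], [np.float64(0.82), np.float64(0.37), np.float64(0.04), np.float64(-0.95)], [np.float64(0.79), np.float64(0.43), np.float64(0.04), np.float64(-0.95)], [np.float64(0.75), np.float64(0.5), np.float64(0.04), np.float64(-0.95)], [np.float64(0.71), np.float64(0.56), np.float64(0.04), np.float64(-0.95)], [np.float64(0.66), np.float64(0.61), np.float64(0.04), np.float64(-0.95)], [np.float64(0.61), np.float64(0.67), np.float64(0.04), np.float64(-0.95)], [np.float64(0.55), np.float64(0.71), np.float64(0.04), np.float64(-0.95)], [np.float64(0.49), np.float64(0.76), np.float64(0.04), np.float64(-0.95)], [np.float64(0.42), np.float64(0.79), np.float64(0.04), np.float64(-0.95)], [np.float64(0.36), np.float64(0.83), np.float64(0.04), np.float64(-0.95)], [np.float64(0.29), np.float64(0.85), np.float64(0.04), np.float64(-0.95)], [np.float64(0.22), np.float64(0.87), np.float64(0.04), np.float64(-0.95)], [np.float64(0.14), np.float64(0.89), np.float64(0.04), np.float64(-0.95)], [np.float64(0.07), np.float64(0.9), np.float64(0.04), np.float64(-0.95)]]
```

Emit:
{"api": "carry_out", "payload": {"rows": [[-1,0.5,0.01,0,-0.95],[-1,0.9,0.08,0,-0.95],[-1,0.89,0.15,0,-0.95],[-1,0.87,0.23,0,-0.95],[-1,0.85,0.3,0,-0.95],[-1,0.82,0.37,0,-0.95],[-1,0.79,0.43,0,-0.95],[-1,0.75,0.5,0,-0.95],[-1,0.71,0.56,0,-0.95],[-1,0.66,0.61,0,-0.95],[-1,0.61,0.67,0,-0.95],[-1,0.55,0.71,0,-0.95],[-1,0.49,0.76,0,-0.95],[-1,0.42,0.79,0,-0.95],[-1,0.36,0.83,0,-0.95],[-1,0.29,0.85,0,-0.95],[-1,0.22,0.87,0,-0.95],[-1,0.1,0.6,0,-0.95],[-1,0,0,0,0],[-1,0,0,0,0]]}}

```text
time: 31.78
ee_pos: [0.5036, -0.3186, 0.1552]
eef_rot: [0.989, -0.148, -0.003, -0.0]
ft_force: [0.1, -1.2, -0.9]
width: 0.087
```

```bash
python3 - <<'E'
from h import *
st();tilt()
go(488.6,-348.8,60,-17,n=4)
camera('scene');it=camera('top')
print('box',measure('box',cams=('scene',),fixz=0.,yaws=[-.29],take=False),measure('box',cams=('top',),fixz=0.,yaws=[-.29],take=False))
print('div',measure('divider_mid',cams=('scene',),fixz=.0525,yaws=[-.29],take=False),measure('divider_mid',cams=('top',),fixz=.0525,yaws=[-.29],take=False))
print('bracket',measure('bracket_mid',{'scene':(389,262)},cams=('scene',),fixz=.014,yaws=[2.17],take=False),measure('bracket_mid',{'top':(268,305)},cams=('top',),fixz=.014,yaws=[2.17],take=False))
print('gasket',measure('gasket_mid',{'scene':(240,183)},cams=('scene',),fixz=.006,yaws=[0],take=False))
im=camera('scene')
cv2.imwrite('pics/d2.png',np.hstack([cv2.resize(im[250:390,265:405],(400,400)),cv2.resize(it[145:265,195:315],(400,400))]))
E
```

```text
t 31.78 [ 503.6 -318.6  155.2] phi -17.0 w 87.0 F [ 0.1 -1.2 -0.9]
tool z [-0.005  0.001 -1.   ]
n 4 [np.float64(-0.05), np.float64(0.28), np.float64(0.79), np.float64(0.0)]
box ([641.4, 149.7, -0.0], np.float64(-17.1), 0.53, ['scene']) ([638.5, 148.9, -0.0], np.float64(-16.8), 0.63, ['top'])
div ([631.7, 134.5, 52.5], np.float64(-18.5), 4.53, ['scene']) ([640.2, 148.1, 52.5], np.float64(-17.3), 0.69, ['top'])
bracket ([434.2, 124.0, 14.0], np.float64(123.6), 0.8, ['scene']) ([431.3, 123.3, 14.0], np.float64(125.2), 1.07, ['top'])
gasket ([492.0, -347.3, 6.0], np.float64(-5.7), 0.24, ['scene'])
```

View pics/d2.png

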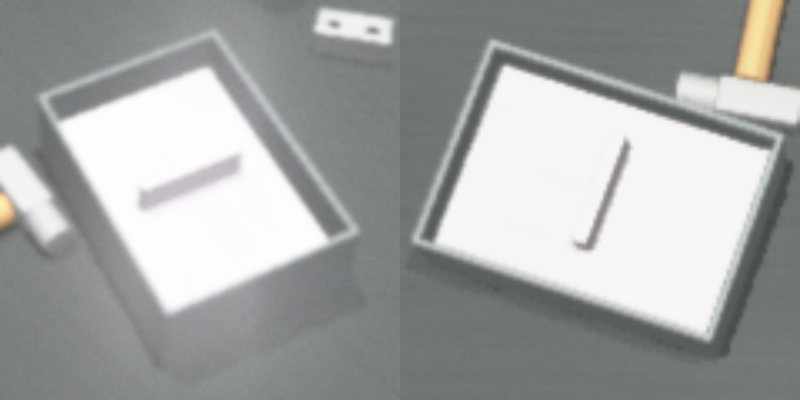

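The divider sits level between the walls with its bar up. The gasket is next, gripped over its outer diameter.

Emit:
{"api": "carry_out", "payload": {"rows": [[-1,-0.05,0.28,0.5,0],[-1,-0.05,0.28,0.7,0],[-1,-0.05,0.28,0.8,0],[-1,-0.03,0.25,0.7,0],[-1,0,0,0.2,0],[-1,0,0,0,0],[-1,0,0,0,0]]}}

```text
time: 32.87
ee_pos: [0.4919, -0.3471, 0.0692]
eef_rot: [0.989, -0.145, 0.0, 0.001]
ft_force: [-0.3, 0.2, 0.3]
width: 0.0869
```

```bash
python3 - <<'E'
from h import *
st();tilt()
go(489.3,-348.2,35,-17,n=3)
it=camera('top');im=camera('scene')
for s in silhouettes('gasket_mid','scene')[:2]: print(np.round(s['box']),s['conf'])
E
```

```text
t 32.87 [ 491.9 -347.1   69.2] phi -16.7 w 86.9 F [-0.3  0.2  0.3]
tool z [-0.    -0.003 -1.   ]
n 3 [np.float64(-0.02), np.float64(0.02), np.float64(0.38), np.float64(0.02)]
[241. 183.  31.  17.] 0.95
[332. 320. 111. 118.] 0.46
```

Emit:
{"api": "carry_out", "payload": {"rows": [[-1,-0.03,0.02,0.3,0.02],[-1,-0.03,0.02,0.4,0.02],[-1,-0.03,0,0.4,0],[-1,0,0,0.1,0],[-1,0,0,0,0],[-1,0,0,0,0]]}}

```text
time: 33.52
ee_pos: [0.4909, -0.3474, 0.0324]
eef_rot: [0.989, -0.146, 0.002, 0.003]
ft_force: [0.3, 0.4, 0.0]
width: 0.087
```

```bash
python3 - <<'E'
from h import *
st();tilt()
go(489.3,-348.2,17,-17,n=2)
E
```

```text
t 33.52 [ 490.9 -347.4   32.4] phi -16.8 w 87.0 F [0.3 0.4 0. ]
tool z [ 0.004 -0.006 -1.   ]
n 2 [np.float64(-0.02), np.float64(0.02), np.float64(0.26), np.float64(0.02)]
```

Emit:
{"api": "carry_out", "payload": {"rows": [[-1,-0.05,0.02,0.1,0],[-1,0,0,0.1,0],[-1,0,0,0.1,0],[-1,0,0,0,0],[-1,0,0,0,0]]}}

```text
time: 33.93
ee_pos: [0.4896, -0.3477, 0.0229]
eef_rot: [0.989, -0.146, 0.003, 0.003]
ft_force: [0.0, -0.0, 0.3]
width: 0.0868
```

```bash
python3 - <<'E'
from h import *
st();tilt()
go(489.3,-348.2,17,-17,n=2)
E
```

```text
t 33.93 [ 489.6 -347.7   22.9] phi -16.8 w 86.8 F [ 0.  -0.   0.3]
tool z [ 0.005 -0.006 -1.   ]
n 2 [np.float64(-0.0), np.float64(0.01), np.float64(0.1), np.float64(0.02)]
```

Emit:
{"api": "carry_out", "payload": {"rows": [[-1,0,0.01,0.1,0],[-1,0,0,0.08,0],[-1,0,0,0,0],[1,0,0,0,0],[1,0,0,0,0],[1,0,0,0,0],[1,0,0,0,0],[1,0,0,-0.2,0],[1,0,0,-0.5,0],[1,0,0,-0.9,0],[1,0,0,-0.9,0],[1,0,0,-0.9,0],[1,0,0,-0.9,0],[1,0,0,-0.5,0],[1,0,0,0,0]], "force": 45}}

```text
time: 35.18
ee_pos: [0.4875, -0.3448, 0.1725]
eef_rot: [0.989, -0.145, 0.001, 0.002]
ft_force: [-0.1, 0.6, -3.7]
width: 0.0784
```

```bash
python3 - <<'E'
from h import *
st();tilt()
go(648,180,165,-17,n=18)
E
```

```text
t 35.18 [ 487.5 -344.8  172.5] phi -16.7 w 78.4 F [-0.1  0.6 -3.7]
tool z [ 0.002 -0.003 -1.   ]
n 18 [[np.float64(0.01), np.float64(-1.02), np.float64(0.01), np.float64(0.0)], [np.float64(0.01), np.float64(-1.02), np.float64(0.01), np.float64(0.0)], [np.float64(0.01), np.float64(-1.02), np.float64(0.01), np.float64(0.0)], [np.float64(0.0), np.float64(-1.02), np.float64(0.01), np.float64(0.0)], [np.float64(0.0), np.float64(-1.02), np.float64(0.01), np.float64(0.0)], [np.float64(0.0), np.float64(-1.02), np.float64(0.01), np.float64(0.0)], [np.float64(0.0), np.float64(-1.02), np.float64(0.01), np.float64(0.0)], [np.float64(0.0), np.float64(-1.02), np.float64(0.01), np.float64(0.0)], [np.float64(0.0), np.float64(-1.02), np.float64(0.01), np.float64(0.0)], [np.float64(0.0), np.float64(-1.02), np.float64(0.01), np.float64(0.0)], [np.float64(0.0), np.float64(-1.02), np.float64(0.01), np.float64(0.0)], [np.float64(0.0), np.float64(-1.02), np.float64(0.01), np.float64(0.0)], [np.float64(0.0), np.float64(-1.02), np.float64(0.01), np.float64(0.0)], [np.float64(0.0), np.float64(-1.02), np.float64(0.01), np.float64(0.0)], [np.float64(0.0), np.float64(-1.02), np.float64(0.01), np.float64(0.0)], [np.float64(0.0), np.float64(-1.02), np.float64(0.01), np.float64(0.0)], [np.float64(0.0), np.float64(-1.02), np.float64(0.01), np.float64(0.0)], [np.float64(0.0), np.float64(-1.02), np.float64(0.01), np.float64(0.0)]]
```

Emit:
{"api": "carry_out", "payload": {"rows": [[1,0,-0.5,0,0],[1,0,-0.9,0,0],[1,0,-0.95,-0.02,0],[1,0,-0.95,-0.02,0],[1,0,-0.95,-0.02,0],[1,0,-0.95,-0.02,0],[1,0,-0.95,-0.02,0],[1,0,-0.95,-0.02,0],[1,0,-0.95,-0.02,0],[1,0,-0.95,-0.02,0],[1,0,-0.95,-0.02,0],[1,0,-0.95,-0.02,0],[1,0,-0.95,-0.02,0],[1,0,-0.95,-0.02,0],[1,0,-0.95,-0.02,0],[1,0,-0.95,-0.02,0],[1,0,-0.9,0,0],[1,0,-0.6,0,0],[1,0,-0.3,0,0],[1,0,0,0,0]]}}

```text
time: 36.85
ee_pos: [0.62, 0.1641, 0.1629]
eef_rot: [0.99, -0.142, -0.011, 0.002]
ft_force: [-0.9, -0.3, -2.2]
width: 0.0781
```

```bash
python3 - <<'E'
from h import *
st();tilt()
go(654.1,198.2,110,-17,n=4)
E
```

```text
t 36.85 [620.  164.1 162.9] phi -16.4 w 78.1 F [-0.9 -0.3 -2.2]
tool z [-0.023 -0.001 -1.   ]
n 4 [[np.float64(0.19), np.float64(-0.35), np.float64(0.44), np.float64(0.03)], [np.float64(0.19), np.float64(-0.35), np.float64(0.44), np.float64(0.03)], [np.float64(0.19), np.float64(-0.35), np.float64(0.44), np.float64(0.03)], [np.float64(0.19), np.float64(-0.35), np.float64(0.44), np.float64(0.03)]]
```

Emit:
{"api": "carry_out", "payload": {"rows": [[1,0.15,-0.3,0.2,0.03],[1,0.2,-0.38,0.4,0.03],[1,0.2,-0.38,0.5,0.03],[1,0.2,-0.35,0.4,0.03],[1,0,0,0.2,0],[1,0,0,0,0],[1,0,0,0,0]]}}

```text
time: 37.43
ee_pos: [0.6513, 0.1911, 0.1064]
eef_rot: [0.989, -0.15, -0.013, 0.005]
ft_force: [-0.1, 0.7, -1.5]
width: 0.0783
```

```bash
python3 - <<'E'
from h import *
st();tilt()
go(654.1,198.2,80,-17,n=3)
E
```

```text
t 37.43 [651.3 191.1 106.4] phi -17.3 w 78.3 F [-0.1  0.7 -1.5]
tool z [-0.027 -0.007 -1.   ]
n 3 [np.float64(0.01), np.float64(-0.08), np.float64(0.29), np.float64(-0.02)]
```

Emit:
{"api": "carry_out", "payload": {"rows": [[1,0.02,-0.1,0.3,0],[1,0.02,-0.1,0.35,0],[1,0,-0.05,0.35,0],[1,0,0,0.2,0],[1,0,0,0,0],[1,0,0,0,0]]}}

```text
time: 37.93
ee_pos: [0.6539, 0.1945, 0.0682]
eef_rot: [0.988, -0.152, -0.012, 0.006]
ft_force: [-0.0, -0.3, -2.5]
width: 0.0786
```

```bash
python3 - <<'E'
from h import *
st();tilt()
go(654.1,198.2,61,-17,n=2)
E
```

```text
t 37.93 [653.9 194.5  68.2] phi -17.4 w 78.6 F [-0.  -0.3 -2.5]
tool z [-0.026 -0.008 -1.   ]
n 2 [[np.float64(-0.02), np.float64(-0.06), np.float64(0.12), np.float64(-0.04)], [np.float64(-0.02), np.float64(-0.06), np.float64(0.12), np.float64(-0.04)]]
```

Emit:
{"api": "carry_out", "payload": {"rows": [[1,-0.02,-0.07,0.12,0],[1,-0.02,-0.06,0.1,0],[1,0,0,0.06,0],[1,0,0,0,0],[1,0,0,0,0]]}}

```text
time: 38.35
ee_pos: [0.654, 0.1995, 0.0598]
eef_rot: [0.988, -0.151, -0.012, 0.006]
ft_force: [-0.6, -0.7, -3.0]
width: 0.0781
```

```bash
python3 - <<'E'
from h import *
st();tilt()
E
```

```text
t 38.35 [654.  199.5  59.8] phi -17.4 w 78.1 F [-0.6 -0.7 -3. ]
tool z [-0.025 -0.008 -1.   ]
```

Emit:
{"api": "carry_out", "payload": {"rows": [[1,0,0.02,0.04,0],[1,0,0,0.03,0],[1,0,0,0,0],[1,0,0,0,0]]}}

```text
time: 38.68
ee_pos: [0.6545, 0.1995, 0.0597]
eef_rot: [0.988, -0.151, -0.01, 0.005]
ft_force: [0.0, -0.2, -2.9]
width: 0.0782
```

```bash
python3 - <<'E'
from h import *
st();camera('top');st();camera('top');st()
E
```

```text
t 38.68 [654.5 199.5  59.7] phi -17.4 w 78.2 F [ 0.  -0.2 -2.9]
t 38.73 [654.5 199.4  59.6] phi -17.4 w 78.4 F [-0.4 -1.3 -2.9]
t 38.78 [654.4 199.4  59.4] phi -17.4 w 78.5 F [-0.3 -0.3 -2.2]
```

Emit:
{"api": "carry_out", "payload": {"rows": [[1,0,0,0.05,0],[1,0,0,0.05,0],[1,0,0,0.03,0],[1,0,0,0,0]]}}

```text
time: 39.12
ee_pos: [0.6549, 0.1997, 0.0594]
eef_rot: [0.988, -0.152, -0.009, 0.005]
ft_force: [-0.5, 0.3, -3.6]
width: 0.0783
```

```bash
python3 - <<'E'
from h import *
st();tilt();camera('top');st()
E
```

```text
t 39.12 [654.9 199.7  59.4] phi -17.4 w 78.3 F [-0.5  0.3 -3.6]
tool z [-0.02  -0.008 -1.   ]
t 39.17 [655.  199.6  59.3] phi -17.5 w 78.3 F [-1.   0.6 -2.6]
```

Emit:
{"api": "carry_out", "payload": {"rows": [[1,0,0,0.12,0],[1,0,0,0.1,0],[1,0,0,0,0]]}}

```text
time: 39.42
ee_pos: [0.6557, 0.2001, 0.0582]
eef_rot: [0.988, -0.152, -0.008, 0.005]
ft_force: [-1.1, 0.6, -3.1]
width: 0.0785
```

```bash
python3 - <<'E'
from h import *
st();tilt();camera('top');st()
E
```

```text
t 39.42 [655.7 200.1  58.2] phi -17.5 w 78.5 F [-1.1  0.6 -3.1]
tool z [-0.017 -0.008 -1.   ]
t 39.47 [655.8 200.2  58. ] phi -17.5 w 78.5 F [-0.5  1.2 -2.6]
```

Emit:
{"api": "carry_out", "payload": {"rows": [[1,0,0,0.12,0],[1,0,0,0.12,0],[1,0,0,0,0]]}}

```text
time: 39.72
ee_pos: [0.6561, 0.2004, 0.0583]
eef_rot: [0.988, -0.152, -0.007, 0.006]
ft_force: [0.8, -0.7, -3.5]
width: 0.0783
```

```bash
python3 - <<'E'
from h import *
st();tilt();camera('top');st()
E
```

```text
t 39.72 [656.1 200.4  58.3] phi -17.5 w 78.3 F [ 0.8 -0.7 -3.5]
tool z [-0.015 -0.01  -1.   ]
t 39.77 [656.3 200.6  58.2] phi -17.5 w 78.3 F [ 1.7  0.2 -1.7]
```

```bash
python3 - <<'E'
from h import *
s=read_state();print(np.round(s['joint_positions'],3),np.round(s['joint_torque'],1),np.round(s['torque'],2))
im=camera('scene');cv2.imwrite('pics/g.png',cv2.resize(im[235:375,250:410],(800,600)[0:2],interpolation=cv2.INTER_CUBIC))
E
```

```text
[ 0.163  0.759 -0.798  1.412  0.554  1.22  -1.002] [  0.4 -74.8 -18.  -31.6  -0.1   0.4  -0. ] [ 0.06 -0.09 -0.01]
```

View pics/g.png

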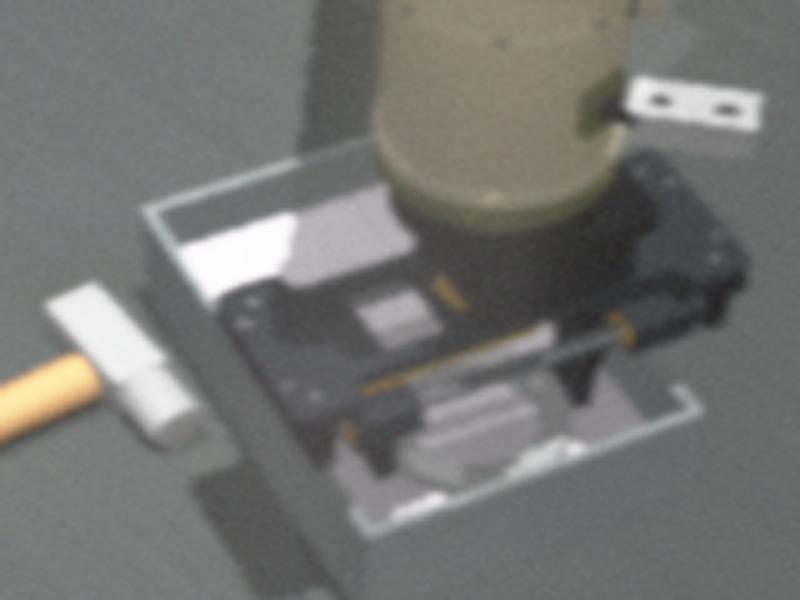

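Emit:
{"api": "carry_out", "payload": {"rows": [[0,0,0,0,0],[-1,0,0,0,0],[-1,0,0,0,0],[-1,0,0,0,0],[-1,0,0,-0.15,0],[-1,0,0,-0.4,0],[-1,0,0,-0.8,0],[-1,0,0,-0.8,0],[-0.5,0,0,-0.8,0],[0,0,0,-0.6,0],[0,0,0,-0.3,0],[0,0,0,0,0]]}}

```text
time: 40.82
ee_pos: [0.6575, 0.2015, 0.1786]
eef_rot: [0.988, -0.152, -0.008, 0.005]
ft_force: [-0.2, 0.1, -0.2]
width: 0.0679
```

```bash
python3 - <<'E'
from h import *
st();tilt()
go(432,123,150,34,n=12)
E
```

```text
t 40.82 [657.5 201.5 178.6] phi -17.5 w 67.9 F [-0.2  0.1 -0.2]
tool z [-0.018 -0.007 -1.   ]
n 12 [[np.float64(-0.53), np.float64(0.4), np.float64(0.08), np.float64(-0.86)], [np.float64(-0.56), np.float64(0.36), np.float64(0.08), np.float64(-0.86)], [np.float64(-0.59), np.float64(0.31), np.float64(0.08), np.float64(-0.86)], [np.float64(-0.61), np.float64(0.27), np.float64(0.08), np.float64(-0.86)], [np.float64(-0.63), np.float64(0.22), np.float64(0.08), np.float64(-0.86)], [np.float64(-0.64), np.float64(0.17), np.float64(0.08), np.float64(-0.86)], [np.float64(-0.65), np.float64(0.13), np.float64(0.08), np.float64(-0.86)], [np.float64(-0.66), np.float64(0.08), np.float64(0.08), np.float64(-0.86)], [np.float64(-0.66), np.float64(0.03), np.float64(0.08), np.float64(-0.86)], [np.float64(-0.66), np.float64(-0.02), np.float64(0.08), np.float64(-0.86)], [np.float64(-0.66), np.float64(-0.07), np.float64(0.08), np.float64(-0.86)], [np.float64(-0.65), np.float64(-0.12), np.float64(0.08), np.float64(-0.86)]]
```

Emit:
{"api": "carry_out", "payload": {"rows": [[0,-0.4,0.3,0,-0.9],[0,-0.56,0.36,0,-0.9],[0,-0.59,0.31,0,-0.9],[0,-0.61,0.27,0,-0.9],[0,-0.63,0.22,0,-0.9],[0,-0.64,0.17,0,-0.9],[0,-0.65,0.13,0,-0.9],[0,-0.66,0.08,0,-0.9],[0,-0.66,0.03,0,-0.9],[0,-0.66,-0.02,0,-0.9],[0,-0.6,-0.07,0,-0.9],[0,-0.4,-0.1,0,-0.5],[0,0,0,0,0],[0,0,0,0,0]]}}

```text
time: 41.98
ee_pos: [0.4331, 0.1144, 0.1706]
eef_rot: [0.948, 0.317, -0.017, 0.001]
ft_force: [0.1, -0.8, 1.2]
width: 0.0434
```

```bash
python3 - <<'E'
from h import *
st();tilt();camera('scene');camera('top')
g=lambda c,px:measure('gasket_mid',{c:px},cams=(c,),fixz=.047,yaws=[0],take=False)
print('gasket',g('scene',(343,335)),g('top',(236,197)))
for c in('scene','top'): print(c,proj(c,[[.655,.2,.047]]),[(np.round(d['box']),round(d['conf'],2)) for d in silhouettes('gasket_mid',c)[:3]])
print('bracket',measure('bracket_mid',{'scene':(389,262)},cams=('scene',),fixz=.014,yaws=[2.17],take=False))
go(432,123,70,34,n=4)
E
```

```text
t 41.98 [433.1 114.4 170.6] phi 36.9 w 43.4 F [ 0.1 -0.8  1.2]
tool z [-0.031 -0.014 -0.999]
gasket ([657.1, 199.7, 47.0], np.float64(1.8), 1.05, ['scene']) ([654.8, 198.6, 47.0], np.float64(0.0), 0.55, ['top'])
scene [[344.26023994 331.71399878]] [(array([343., 334.,  39.,  37.]), 0.9)]
top [[232.77000168 195.86179068]] [(array([232., 196.,  36.,  36.]), 0.75), (array([253., 203., 101.,  78.]), 0.48)]
bracket ([434.7, 124.1, 14.0], np.float64(125.3), 0.62, ['scene'])
n 4 [[np.float64(0.03), np.float64(-0.05), np.float64(0.84), np.float64(0.15)], [np.float64(0.03), np.float64(-0.05), np.float64(0.84), np.float64(0.15)], [np.float64(0.02), np.float64(-0.05), np.float64(0.84), np.float64(0.15)], [np.float64(0.02), np.float64(-0.05), np.float64(0.84), np.float64(0.15)]]
```

Emit:
{"api": "carry_out", "payload": {"rows": [[0,0.02,-0.07,0.5,0.12],[0,0.02,-0.07,0.7,0.12],[0,0.02,-0.07,0.8,0.12],[0,0,-0.05,0.7,0.1],[0,0,0,0.4,0],[0,0,0,0,0],[0,0,0,0,0]]}}

```text
time: 42.92
ee_pos: [0.4295, 0.1256, 0.0748]
eef_rot: [0.954, 0.298, -0.016, -0.001]
ft_force: [-0.6, -0.3, 0.4]
width: 0.0434
```

```bash
python3 - <<'E'
from h import *
st();tilt()
go(432.3,123.4,26,34.7,n=3)
E
```

```text
t 42.92 [429.5 125.6  74.8] phi 34.7 w 43.4 F [-0.6 -0.3  0.4]
tool z [-0.03  -0.007 -1.   ]
n 3 [np.float64(0.01), np.float64(0.04), np.float64(0.54), np.float64(0.0)]
```

Emit:
{"api": "carry_out", "payload": {"rows": [[0,0.02,0.04,0.5,0],[0,0.02,0.04,0.6,0],[0,0,0.04,0.45,0],[0,0,0,0.1,0],[0,0,0,0,0],[0,0,0,0,0]]}}

```text
time: 43.42
ee_pos: [0.4357, 0.1247, 0.029]
eef_rot: [0.955, 0.298, -0.012, -0.001]
ft_force: [-0.2, -0.2, 0.9]
width: 0.0435
```

```bash
python3 - <<'E'
from h import *
st();tilt()
go(432.3,123.4,25.5,34.7,n=1)
E
```

```text
t 43.42 [435.7 124.7  29. ] phi 34.6 w 43.5 F [-0.2 -0.2  0.9]
tool z [-0.024 -0.005 -1.   ]
n 1 [np.float64(-0.12), np.float64(-0.03), np.float64(0.12), np.float64(-0.01)]
```

Emit:
{"api": "carry_out", "payload": {"rows": [[0,-0.12,-0.03,0.12,0],[0,0,0,0,0],[1,0,0,0,0],[1,0,0,0,0],[1,0,0,0,0],[1,0,0,0,0],[1,0,0,0,0],[1,0,0,0,0]]}}

```text
time: 44.08
ee_pos: [0.4341, 0.1235, 0.0288]
eef_rot: [0.955, 0.297, -0.01, -0.0]
ft_force: [0.8, -0.4, 0.3]
width: 0.0111
```

```bash
python3 - <<'E'
from h import *
st();tilt();p,f,_=tcp()
# leg centre at box y -40 ; box (638.6,148.3) yaw -17
c,s=np.cos(np.radians(-17)),np.sin(np.radians(-17));t=np.array([638.6,148.3])+np.array([-s,c])*-40;print(t)
go(t[0],t[1],p[2]+130,73,start=(*p[:2],p[2]+130,f),n=10)
E
```

```text
t 44.08 [434.1 123.5  28.8] phi 34.6 w 11.1 F [ 0.8 -0.4  0.3]
tool z [-0.018 -0.005 -1.   ]
[626.90513181 110.04780976]
n 10 [[np.float64(0.5), np.float64(0.4), np.float64(-0.0), np.float64(-0.77)], [np.float64(0.48), np.float64(0.43), np.float64(-0.0), np.float64(-0.77)], [np.float64(0.45), np.float64(0.47), np.float64(-0.0), np.float64(-0.77)], [np.float64(0.41), np.float64(0.49), np.float64(-0.0), np.float64(-0.77)], [np.float64(0.38), np.float64(0.52), np.float64(-0.0), np.float64(-0.77)], [np.float64(0.34), np.float64(0.54), np.float64(-0.0), np.float64(-0.77)], [np.float64(0.31), np.float64(0.57), np.float64(-0.0), np.float64(-0.77)], [np.float64(0.27), np.float64(0.59), np.float64(-0.0), np.float64(-0.77)], [np.float64(0.23), np.float64(0.6), np.float64(-0.0), np.float64(-0.77)], [np.float64(0.19), np.float64(0.62), np.float64(-0.0), np.float64(-0.77)]]
```

Emit:
{"api": "carry_out", "payload": {"rows": [[1,0,0,0,0],[1,0,0,0,0],[1,0,0,0,0],[1,0,0,-0.2,0],[1,0,0,-0.5,0],[1,0,0,-0.8,0],[1,0,0,-0.8,0],[1,0,0,-0.8,0],[1,0,0,-0.8,0],[1,0,0,-0.4,0],[1,0,0,0,0]]}}

```text
time: 45.0
ee_pos: [0.4333, 0.1253, 0.1629]
eef_rot: [0.954, 0.299, -0.013, -0.002]
ft_force: [1.2, -0.7, -2.2]
width: 0.0078
```

```bash
python3 - <<'E'
from h import *
st();tilt()
go(622,110,160,73,n=11)
E
```

```text
t 45.0 [433.3 125.3 162.9] phi 34.8 w 7.8 F [ 1.2 -0.7 -2.2]
tool z [-0.026 -0.005 -1.   ]
n 11 [[np.float64(0.44), np.float64(0.36), np.float64(0.01), np.float64(-0.69)], [np.float64(0.42), np.float64(0.39), np.float64(0.01), np.float64(-0.69)], [np.float64(0.4), np.float64(0.42), np.float64(0.01), np.float64(-0.69)], [np.float64(0.37), np.float64(0.44), np.float64(0.01), np.float64(-0.69)], [np.float64(0.34), np.float64(0.46), np.float64(0.01), np.float64(-0.69)], [np.float64(0.31), np.float64(0.48), np.float64(0.01), np.float64(-0.69)], [np.float64(0.28), np.float64(0.5), np.float64(0.01), np.float64(-0.69)], [np.float64(0.25), np.float64(0.51), np.float64(0.01), np.float64(-0.69)], [np.float64(0.22), np.float64(0.53), np.float64(0.01), np.float64(-0.69)], [np.float64(0.19), np.float64(0.54), np.float64(0.01), np.float64(-0.69)], [np.float64(0.16), np.float64(0.55), np.float64(0.01), np.float64(-0.69)]]
```

Emit:
{"api": "carry_out", "payload": {"rows": [[1,0.3,0.25,0,-0.69],[1,0.42,0.39,0,-0.69],[1,0.4,0.42,0,-0.69],[1,0.37,0.44,0,-0.69],[1,0.34,0.46,0,-0.69],[1,0.31,0.48,0,-0.69],[1,0.28,0.5,0,-0.69],[1,0.25,0.51,0,-0.69],[1,0.22,0.53,0,-0.69],[1,0.19,0.54,0,-0.69],[1,0.16,0.5,0,-0.69],[1,0,0.3,0,0],[1,0,0,0,0],[1,0,0,0,0]]}}

```text
time: 46.17
ee_pos: [0.6263, 0.1076, 0.1401]
eef_rot: [0.796, 0.605, -0.022, -0.007]
ft_force: [-1.6, -0.2, -1.9]
width: 0.0077
```

```bash
python3 - <<'E'
from h import *
st();tilt()
go(626.9,110,110,73,n=3)
E
```

```text
t 46.17 [626.3 107.6 140.1] phi 74.5 w 7.7 F [-1.6 -0.2 -1.9]
tool z [-0.043 -0.014 -0.999]
n 3 [[np.float64(0.03), np.float64(-0.0), np.float64(0.33), np.float64(0.1)], [np.float64(0.03), np.float64(-0.0), np.float64(0.33), np.float64(0.1)], [np.float64(0.03), np.float64(-0.0), np.float64(0.33), np.float64(0.1)]]
```

Emit:
{"api": "carry_out", "payload": {"rows": [[1,0.03,0,0.3,0.1],[1,0.03,0,0.5,0.1],[1,0.03,0,0.5,0.1],[1,0,0,0.3,0],[1,0,0,0,0],[1,0,0,0,0]]}}

```text
time: 46.67
ee_pos: [0.6206, 0.1099, 0.0863]
eef_rot: [0.806, 0.592, -0.023, -0.007]
ft_force: [-0.3, 0.7, -2.3]
width: 0.0074
```

```bash
python3 - <<'E'
from h import *
st();tilt()
go(626.9,110,75,73,n=2)
E
```

```text
t 46.67 [620.6 109.9  86.3] phi 72.6 w 7.4 F [-0.3  0.7 -2.3]
tool z [-0.045 -0.017 -0.999]
n 2 [[np.float64(0.03), np.float64(0.1), np.float64(0.19), np.float64(-0.04)], [np.float64(0.03), np.float64(0.1), np.float64(0.19), np.float64(-0.04)]]
```

Emit:
{"api": "carry_out", "payload": {"rows": [[1,0.03,0.11,0.15,-0.04],[1,0.02,0.11,0.15,0],[1,0,0,0.1,0],[1,0,0,0,0],[1,0,0,0,0]]}}

```text
time: 47.08
ee_pos: [0.628, 0.1091, 0.0741]
eef_rot: [0.805, 0.593, -0.022, -0.006]
ft_force: [0.2, 1.0, -1.9]
width: 0.0073
```

```bash
python3 - <<'E'
from h import *
st();tilt();camera('scene')
go(626.9,110,70,73,n=2)
for d in silhouettes('bracket_mid','scene')[:2]: print(np.round(d['box']),d['conf'])
E
```

```text
t 47.08 [628.  109.1  74.1] phi 72.8 w 7.3 F [ 0.2  1.  -1.9]
tool z [-0.043 -0.016 -0.999]
n 2 [np.float64(0.01), np.float64(-0.02), np.float64(0.07), np.float64(-0.02)]
[311. 297.  17.  20.] 0.6
```

Emit:
{"api": "carry_out", "payload": {"rows": [[1,0.01,0,0.1,0],[1,0,0,0.08,0],[1,0,0,0,0],[1,0,0,0,0]]}}

```text
time: 47.52
ee_pos: [0.6283, 0.1098, 0.0708]
eef_rot: [0.805, 0.593, -0.021, -0.005]
ft_force: [-0.1, 0.1, -2.1]
width: 0.0073
```

```bash
python3 - <<'E'
from h import *
st();tilt()
E
```

```text
t 47.52 [628.3 109.8  70.8] phi 72.8 w 7.3 F [-0.1  0.1 -2.1]
tool z [-0.041 -0.017 -0.999]
```

Emit:
{"api": "carry_out", "payload": {"rows": [[1,0,0,0.1,0],[1,0,0,0.1,0],[1,0,0,0.1,0],[1,0,0,0,0]]}}

```text
time: 47.85
ee_pos: [0.629, 0.1105, 0.0708]
eef_rot: [0.805, 0.593, -0.021, -0.003]
ft_force: [0.3, 0.1, -2.6]
width: 0.0073
```

```bash
python3 - <<'E'
from h import *
st();tilt()
E
```

```text
t 47.85 [629.  110.5  70.8] phi 72.8 w 7.3 F [ 0.3  0.1 -2.6]
tool z [-0.037 -0.02  -0.999]
```

Emit:
{"api": "carry_out", "payload": {"rows": [[0.8,0,0,0,0],[0.6,0,0,0,0],[0.4,0,0,0,0],[0.4,0,0,0,0],[0.4,0,0,-0.15,0],[0.4,0,0,-0.4,0],[0.4,0,0,-0.8,0],[0.4,0,0,-0.8,0],[0.4,0,0,-0.8,0],[0.4,0,0,-0.8,0],[0.4,0,0,-0.8,0],[0.4,-0.4,-0.4,0,0],[0.4,-0.5,-0.7,0,0],[0.4,-0.5,-0.7,0,0],[0.4,-0.5,-0.7,0,0],[0.4,-0.5,-0.7,0,0],[0.4,-0.5,-0.7,0,0],[0.4,-0.3,-0.4,0,0],[0.4,0,0,0,0]]}}

```text
time: 49.43
ee_pos: [0.476, 0.063, 0.2286]
eef_rot: [0.803, 0.596, -0.019, -0.003]
ft_force: [0.4, -0.2, 0.1]
width: 0.0263
```

```bash
python3 - <<'E'
from h import *
st();im=camera('scene');it=camera('top')
print('bracket',measure('bracket_mid',cams=('scene',),fixz=.055,yaws=[2.85],take=False),measure('bracket_mid',cams=('top',),fixz=.055,yaws=[2.85],take=False))
print('gasket',measure('gasket_mid',cams=('top',),fixz=.047,yaws=[0],take=False))
cv2.imwrite('pics/end.png',np.hstack([cv2.resize(im[250:390,265:405],(400,400)),cv2.resize(it[145:265,195:315],(400,400))]))
cv2.imwrite('pics/endtop.png',it)
E
```

```text
t 49.43 [476.   63.  228.6] phi 73.1 w 26.3 F [ 0.4 -0.2  0.1]
bracket ([703.0, 211.7, 55.0], np.float64(319.1), 45.29, ['scene']) None
gasket ([659.6, 205.5, 47.0], np.float64(-4.5), 5.16, ['top'])
```

View pics/end.png

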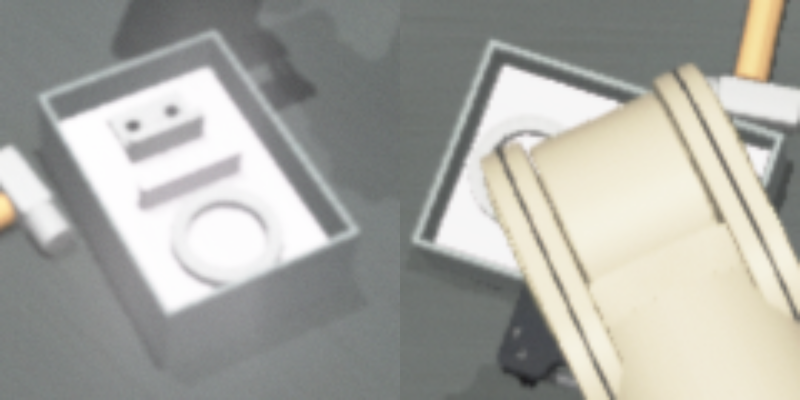

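View pics/endtop.png

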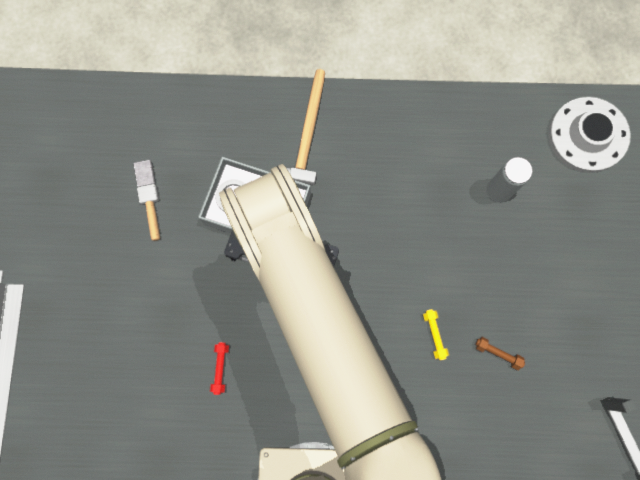

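```bash
python3 - <<'E'
from h import *
camera('scene')
print('offcut',measure('offcut_mid',cams=('scene',),fixz=.065,yaws=[0],take=False))
print(close_job()); st()
E
```

```text
offcut ([427.9, 1.6, 65.0], np.float64(-24.6), 0.69, ['scene'])
the job is handed in; nothing more can be done
None
the job is handed in; nothing more can be done
```

I packed the kit in the order you asked and handed it in at about 49.5 s, under the 72 s limit.

**Placed and checked**
- **Stud bolt and coupling:** I laid the grey stud bolt in its cradle and left the brown, red and yellow look-alikes alone. The coupling stands in its square pocket. I confirmed both in the pictures before the divider went on.
- **Divider:** it sits level on the ledges with its grip bar up.
- **Gasket and bracket:** the last scene picture shows the gasket flat on one side of the bar and the bracket standing on its foot on the other. The gasket measured about 53 mm from the bar line.
- **Bystanders:** the hammer, spray can and brush look unmoved in the last top view. The offcut measured within about 2.5 mm of its first position, which is about the camera error.

**Checks that failed or disagreed**
- **Cameras:** the two views differ by 2–3 mm in x.
- **Divider:** the scene-view fit of the seated divider failed because part of it was hidden. The top-view fit and the pictures agree that it is seated.
- **Bracket:** the final position fit failed because the arm hid it from the top view. Its placement rests on the scene picture alone.
- **Contact:** the wrist force did not show clearly when the gasket and bracket touched down. I judged contact from the height no longer dropping. The tool was 1–3° out of vertical, so the gasket and bracket may have settled by a millimetre or two on release.

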